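# Hang a fittings bin on a keeper peg

### The arm

A 7-joint arm with a two-finger parallel gripper is mounted at the origin on a cart in front of the work surface, level with it; the furniture and walls round the work are solid. World frame = base frame: x ahead of the robot, y to its left, z up, the work surface at z = 0. Lengths are in mm, angles in rad, forces in N, time in s.
With the tool pointing down it reaches from about 400 to 875 mm from the base axis. Payload 4.4 kg.
Tool frame: the origin (TCP) lies at the very end of the fingers, on their centre line; the grasp point (between the pads) lies 19 mm behind it; y points along the fingers, x is the direction in which the jaws open and shut, and the axes are right-handed (so a half turn about y gives the same grasp; the last joint's range is limited). The gripper opens to 85 mm and grips with 20 to 120 N. Pads are 22 mm wide; open, the fingers measure 114 mm over their backs; the gripper's body (76 mm by 85 mm) begins 54 mm behind the grasp point. The pads swing forward as they close: fully open they stand 13 mm farther back than shut.
Start: joints at [-1.201, 0.628, 0.038, 1.517, -0.027, 0.996, -0.02], TCP at [274.366, 589.272, 193.713] pointing down, gripper open.
Joint ranges: [-3.06, 3.06], [-0.37, 2.12], [-1.25, 1.32], [0.18, 2.47], [-1.1, 4.24], [0.23, 1.98], [-2.94, 2.94]. Speed limits (rad/s): [2.57, 2.57, 3.14, 3.14, 3.14, 3.14, 3.14].

### API

Orientations are given as [roll, pitch, yaw] about the fixed x, y, z axes, in that order (R = Rz(yaw) Ry(pitch) Rx(roll)).
In Python, from cell import ctrl, get_image, nets gives the robot as it stands. The module is installed in compiled form; this text tells all that it offers.
- The arm moves only by the tool step_arm, never from a script. Its argument "moves" is text: rows parted by semicolons, each of 7 numbers parted by spaces: the shift along the tool's x, y, z normalised to -1 to 1, where 1 is 0.05 m, then the turn, a rotation vector about the tool's x, y, z normalised to -1 to 1, where 1 is 0.12 rad, then the opening, from 0 (shut) to 1 (fully open). A call has 1 to 20 rows; each row shifts and turns the commanded pose from where the row before left it, along the tool's axes as they then stand; what a row does not reach is not made up. A row lasts 1/10 s, in which the tool goes at most 50 mm and 8.59 degrees, less where a joint would pass 70% of its speed; a pose out of reach is approached as far as the arm can. A call with a number of a shift or a turn outside -1 to 1 is refused whole. A call with a gripper value outside its range is refused whole. The fingers move at their own pace and stop on an object; the grip force is fixed at half the most. Time passes only in rows, so rows that do not move let the fingers close. It gives the time, the measured TCP pose, the force and the opening at its end, in the units of the state.
- ctrl.read_state(): the state, without advancing time (a new reading comes with each control period).
- get_image(name): name is "side" or "top"; returns a dict with "color" (480x640x3 uint8, blue, green, red), "vertical_fov" (degrees; the focal length in pixels is half the picture's height over the tangent of half this angle, whatever the lens; pixels are square), "cx", "cy" (the principal point, pixels), "k1" (the pictures are not rectified: a ray, as slopes to the right and down, at radius r is drawn at 1 + k1 r^2 times it, then the intrinsics apply), "R" (3x3) and "t" (3): a world point X has camera coordinates R X + t. Camera axes: x right, y down, z forward; pixel columns grow to the right and rows downward; lengths in mm; the calibration is good to about 2 mm. A picture is of the moment at which its call begins. There is no depth.
- ctrl.finish_job(): hands the job in, once; it reports no verdict.
Trained networks look in a picture, given as the dict that the camera call returned (one of the last four; its "shot" number tells which), for a name from the list of things; names that differ only in an ending like _2 or _b are one class to them, and where a whole thing is asked for, a point or a joint stands for the part that bears it (a point fixed in the world has none). Each returns a list of dicts, best first, with "conf" (0 to 1); they miss things now and then, are a little off and sometimes report something else, mostly with a low value. They report only what shows in the picture. A call takes as long as a camera call.
- nets.find_in(picture, target): "position" ([x, y, z] in mm, in world coordinates, good to about 4 mm: the middle of the surface that is visible of it).
- nets.cut_out(picture, target): "pixels" (480x640 bool, what is visible of it).
- nets.place_of(picture, target): "position" ([x, y, z] in mm, in world coordinates, good to about 4 mm: a listed point, or the origin of a listed thing).
The state is a dict: "clock": time; "qpos": joint angles; "qd": joint speeds; "tau": joint torques, N m; "eef_pos": TCP position; "tool_rot": TCP orientation; "force": force on the tool from outside, world axes, zero at the start; "torque": the same for the moment, N m; "width": finger opening in mm.
Only numpy, scipy, OpenCV 4.12 (cv2) and the standard library are available. Lean on these libraries where they do the work, as an engineer would, in place of code of your own. Each camera call takes 0.05 s, during which the arm holds its last target.

### The job

Hang the small grey steel bin of fittings by its eye on the peg of the strut post: slide the eye along the peg, lifting the drop keeper with it, and press it gently fully home against the post so that the keeper falls shut in front of the eye. Before you let go, give the bin a light tug straight away from the post so that the eye bears on the shut keeper, then leave it hanging there, its fittings still in it and the things round about undisturbed; never force it, the peg and keeper are light.

Things in the scene. Friction and masses are not known exactly. Their poses are not given: they have to be found in the camera images.
- bin: Open-topped grey steel bin, 140 long x 56 wide x 60 mm high (its front 12 mm only 44), 0.26 to 0.42 kg. Origin: centre of the underside; x along it to the back, where the eye is, y across, z up. It stands left or right of the bench vice (fixed, 180 mm high: carry it over). Hold it across its flat sides 35 mm in front of its middle: when hung, the peg juts through the eye over its back half.
- bin_mid (a point): Middle of the bin: on its centre line, 30 mm above the underside, half-way along.
- bin_eye (a point): Centre of the eye: a 22 mm hole through a 5 mm upright lug, 38 mm wide with a rounded top, that rises from the bin's back wall to 106 mm above the underside. It lies 67.5 mm behind and 56 mm above bin_mid (86 mm above the underside); the lug's rear face, flush with the bin's back, is 2.5 mm behind it.
- post: Base of the steel post: a 125 x 110 mm plate bolted down, carrying a 41 mm slotted strut 370 mm high. Origin: on the bench top under the root of the peg; x points into the post, so the peg sticks out to -x, roughly toward the robot; z up. While the bin is held, load it against post, peg or keeper with no more than 18 N; contact there is stiff (some 6 N a mm or more).
- peg_nominal (a point): Nominal root of the peg, 295 mm above the bench: 19 mm thick, 48 long, the outer 18 tapering to 4 mm. The true peg is not measured: its clamp is set up to 8 mm higher or lower, the strut leans up to 1 degree to or from the robot (5 mm here); sideways it is true. See or feel for it. Home: lug flat on the hanger plate (45 wide, 110 mm down) at the root, hole's top resting on the peg.
- keeper_nominal (a point): Nominal lower inner edge of the shut keeper's cross plate (as unsure as the peg): 7.5 mm in front of the hanger plate, 1.5 mm above the peg. From there a lead-in lip, 52 mm wide, slopes up and out (25, then 45 degrees) to 39 mm from the plate: an eye slid inward along the peg lifts it (0.5 to 2 N). Shut, it leaves the eye 2.5 mm of play and locks against an outward pull.
- keeper (a joint): Drop keeper: a 90 g steel stirrup astride the peg, hinged on pins 28 mm behind the hanger plate's face. Angle in rad: 0 shut (level), growing as its front is lifted, to 1.1; it falls by its own weight. A passing eye lifts it to 0.2 to 0.35. It drops only when the lug is within about 1.5 mm of home and lowered onto the peg; short of home or held high it stays up on the lug, at 0.15 or more.
- nipple_mid (a point): Middle of a brass hex nipple, 32 x 36 x 38 mm, 0.1 kg, that stands in the back half of the bin.
- nipple2_mid (a point): Middle of a second, equal nipple, near the middle of the bin.
- cement_tin: Round tin, 70 mm across and 98 mm high, loose, on the other side of the vice from the bin; origin at the centre of its underside. Not to be knocked.
- solder_spool: Solder spool standing on its flange, about 62 mm across and 44 mm high, loose, at the right behind the vice; origin under it, near its middle. Not to be knocked.

How it is judged:
By the outcome, as a careful person would: the job done as asked, in the order asked, and still so for the second after the job is handed in, with the robot touching nothing.
It also fails if it takes over 69 s, if anything falls off the work surface, if the arm or the gripper's body presses on something with over 40 N, if the wrist force passes 120 N, or if a joint passes its speed limit or range.

## Working session

There is one attempt and no reset: what is moved stays moved. The work goes in short steps, Python scripts to look and compute and a tool call to move; the robot and the scene stay as the last step left them, time stands still between calls to the robot, and variables do not carry over. Pictures are saved under pics/ and viewed, and the job is handed in when it is done.

Besides the shell and the picture viewer there is one more tool, called after "Request:" as name(argument=value, ...), one argument or row to a line, values as JSON. step_arm: Moves the arm, as the interface text tells. Scaled input: -1 to 1 covers 0.05 m each way for a shift and 0.12 rad each way for a turn. Its arguments: {"type":"object","properties":{"moves":{"type":"string"}},"required":["moves"]}

```bash
mkdir -p pics; ls
cat > h.py <<'E'
from cell import ctrl,get_image,nets
import cv2,numpy as np
def save(n,p):
    cv2.imwrite('pics/'+n+'.png',p['color'])
E
python3 - <<'E'
from h import *
s=ctrl.read_state(); print(s)
for c in ['side','top']:
    p=get_image(c); save('a_'+c,p); print(c,{k:p[k] for k in p if k!='color'})
    for t in ['bin','bin_mid','bin_eye','post','peg_nominal','keeper_nominal','nipple_mid','cement_tin','solder_spool']:
        try:
            r=nets.place_of(p,t); print(t,[(np.round(q['position'],1).tolist(),round(q['conf'],2)) for q in r[:3]])
        except Exception as e: print(t,e)
E
```

```text
pics
{'clock': 0.0, 'qpos': array([-1.20079819,  0.62936715,  0.03840729,  1.51838916, -0.02700437,
        0.99628307, -0.02001818]), 'qd': array([ 0.0011719 , -0.00090184, -0.0013564 ,  0.00122107,  0.00141025,
       -0.00128398, -0.00106169]), 'tau': array([-9.99206786e-04, -5.63391244e+01,  1.22603405e+00, -1.93443096e+01,
        1.10029976e-02,  1.04491721e-02, -6.17382028e-06]), 'eef_pos': array([274.04349446, 588.6267231 , 192.7681291 ]), 'tool_rot': array([-1.5707993 ,  0.00192991,  1.13500518]), 'force': array([-1.59898069,  0.33162893,  0.45588273]), 'torque': array([ 0.00801546, -0.01296187, -0.00829711]), 'width': 85.56872621630708}
side {'vertical_fov': 53.16670278614174, 'cx': 318.3883554134413, 'cy': 239.1566011335818, 'k1': -0.019967038016079425, 'R': array([[-9.57553580e-01, -2.88255194e-01, -2.90979093e-04],
       [-1.88357848e-01,  6.26468545e-01, -7.56345479e-01],
       [ 2.18202802e-01, -7.24186513e-01, -6.54172326e-01]]), 't': array([524.40984168, 366.79381112, 847.41142316]), 'shot': 1}
bin [([488.4, -316.3, 1.5], 0.65), ([713.3, -132.2, 296.3], 0.48)]
bin_
[... 439 characters left out ...]
37.19026211965772, 'k1': -0.08935154482581359, 'R': array([[ 0.06528663, -0.99786354,  0.00245015],
       [-0.96860571, -0.06396226, -0.24023281],
       [ 0.23987628,  0.01331076, -0.97071221]]), 't': array([-184.18941108,  629.97550832,  878.64410808]), 'shot': 2}
bin [([490.7, -318.8, -1.2], 0.85)]
bin_mid [([491.5, -319.4, 31.3], 0.84)]
bin_eye [([558.3, -300.2, 88.1], 0.85), ([492.0, -316.0, -3.5], 0.69)]
post [([714.7, -132.7, 2.1], 0.84)]
peg_nominal [([715.9, -134.1, 293.7], 0.96), ([526.7, -310.5, 21.1], 0.35)]
keeper_nominal [([711.6, -128.3, 308.6], 0.9)]
nipple_mid [([525.7, -311.7, 19.3], 0.7)]
cement_tin [([449.8, 25.6, 4.4], 0.93)]
solder_spool [([650.9, -288.7, -0.0], 0.83)]
```

View pics/a_side.png

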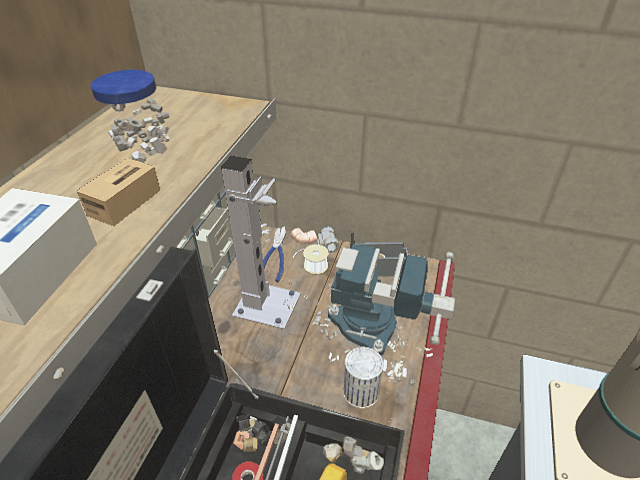

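View pics/a_top.png

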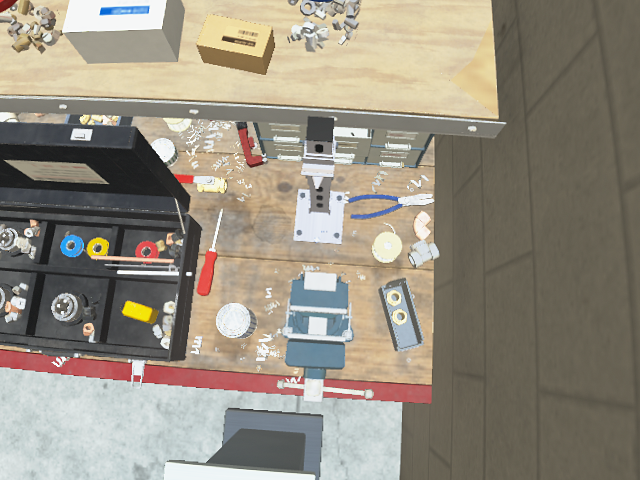

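```bash
cat >> h.py <<'E'
def proj(p,X):
    X=np.atleast_2d(np.asarray(X,float)); c=X@p['R'].T+p['t']; s=c[:,:2]/c[:,2:]
    f=240/np.tan(np.radians(p['vertical_fov'])/2); r2=(s**2).sum(1,keepdims=True)
    return s*(1+p['k1']*r2)*f+[p['cx'],p['cy']]
def ray(p,uv):
    f=240/np.tan(np.radians(p['vertical_fov'])/2)
    d=(np.asarray(uv,float)-[p['cx'],p['cy']])/f; s=d.copy()
    for _ in range(20): s=d/(1+p['k1']*(s@s))
    o=-p['R'].T@p['t']; v=p['R'].T@np.array([s[0],s[1],1]); return o,v/np.linalg.norm(v)
def atz(p,uv,z):
    o,v=ray(p,uv); return o+v*(z-o[2])/v[2]
def crop(n,p,u,v,w,h,k=6):
    im=p['color'][v:v+h,u:u+w]; cv2.imwrite('pics/'+n+'.png',cv2.resize(im,None,fx=k,fy=k,interpolation=cv2.INTER_CUBIC))
E
python3 - <<'E'
from h import *
import pickle
P={}
for c in ['side','top']:
    p=get_image(c); P[c]=p
    for t in ['bin','bin_mid','bin_eye','post','peg_nominal','keeper_nominal','nipple_mid','nipple2_mid','cement_tin','solder_spool']:
        r=nets.place_of(p,t); print(c,t,[(np.round(q['position'],1).tolist(),round(q['conf'],2)) for q in r[:2]])
pickle.dump(P,open('p0.pkl','wb'))
crop('b_top_bin',P['top'],365,260,80,100)
crop('b_top_post',P['top'],280,110,80,140,4)
crop('b_side_post',P['side'],210,145,100,190,3)
E
```

```text
side bin [([710.9, -132.0, 294.1], 0.69), ([485.9, -318.6, 2.1], 0.67)]
side bin_mid [([490.0, -322.7, 30.1], 0.68)]
side bin_eye [([556.4, -302.1, 88.3], 0.61)]
side post [([716.5, -133.2, 0.3], 0.95)]
side peg_nominal [([711.5, -131.6, 295.9], 0.89)]
side keeper_nominal [([707.6, -130.0, 304.4], 0.85)]
side nipple_mid []
side nipple2_mid [([488.9, -323.3, 21.4], 0.52)]
side cement_tin [([455.3, 25.2, 2.0], 0.64)]
side solder_spool [([653.6, -279.8, 3.6], 0.69)]
top bin [([488.8, -318.9, -4.6], 0.79)]
top bin_mid [([492.8, -316.0, 32.9], 0.85)]
top bin_eye [([554.9, -299.4, 87.5], 0.96)]
top post [([714.4, -132.1, 3.1], 0.71)]
top peg_nominal [([712.4, -132.1, 295.8], 0.98)]
top keeper_nominal [([709.4, -128.1, 306.1], 0.79)]
top nipple_mid [([525.5, -308.6, 22.3], 0.48)]
top nipple2_mid [([487.9, -330.0, 18.6], 0.48)]
top cement_tin [([494.5, -317.9, 30.9], 0.34)]
top solder_spool [([648.0, -288.6, 0.1], 0.95), ([452.9, 25.4, 2.4], 0.7)]
```

View pics/b_top_bin.png

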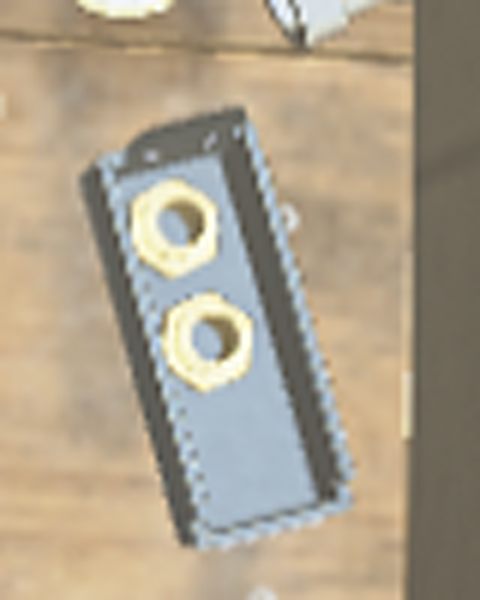

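View pics/b_top_post.png

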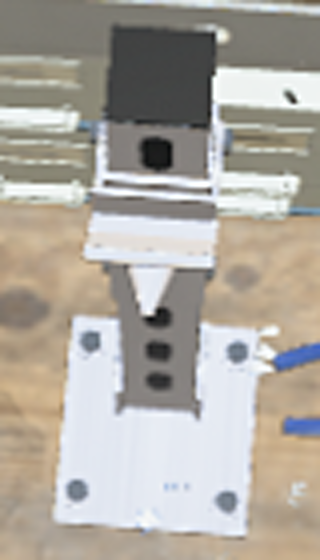

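View pics/b_side_post.png

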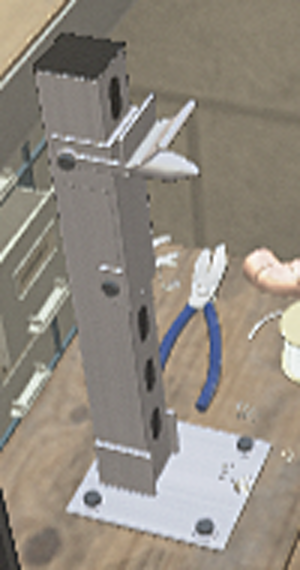

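Run:
```python
from h import *
import pickle
P=pickle.load(open('p0.pkl','rb')); T=P['top'];S=P['side']
print(-T['R'].T@T['t'],-S['R'].T@S['t'])
def b(u,v): return (365+u/6-.4,260+v/6-.4)
for q in [(83,190),(185,547)]: print('botleft',atz(T,b(*q),0))
for q in [(248,112),(352,475)]: print('rimright',atz(T,b(*q),60))
def c(u,v): return (280+u/4-.4,110+v/4-.4)
for q in [(55,522),(245,535),(72,318),(265,335)]: print('plate',atz(T,c(*q),6))
for q in [(84,256),(216,268)]: print('lip front',atz(T,c(*q),320))
print('tip',atz(T,c(152,316),295))
a=np.array([atz(T,b(83,190),0),atz(T,b(185,547),0)]);d=a[0]-a[1];print(np.arctan2(d[1],d[0]))
# model
def binpts(x,y,yaw):
    c_,s_=np.cos(yaw),np.sin(yaw); out=[]
    for X,Y,Z in [(-70,28,0),(70,28,0),(70,28,60),(70,-28,60),(-58,-28,60),(-58,28,60),(-70,28,44),(-70,-28,44)]:
        out.append((x+c_*X-s_*Y,y+s_*X+c_*Y,Z))
    return out
im=cv2.resize(T['color'][260:360,365:445],None,fx=6,fy=6,interpolation=cv2.INTER_CUBIC)
uv=((proj(T,binpts(490,-318.5,0.27))-[365,260]+.4)*6).astype(int)
for i in range(len(uv)): cv2.circle(im,tuple(int(x) for x in uv[i]),3,(0,0,255),-1)
cv2.imwrite('pics/c.png',im)
```

```text
[ 411.45709734 -155.1966669  1004.70264285] [386.33146676 535.06299916 831.92853464]
botleft [ 543.38319357 -273.78217406    0.        ]
botleft [ 415.31227729 -316.13575504    0.        ]
rimright [ 566.83347441 -324.16763179   60.        ]
rimright [ 442.67296872 -363.50514169   60.        ]
plate [646.97659631 -74.66952923   6.        ]
plate [ 646.51518748 -183.33507429    6.        ]
plate [770.59459584 -74.58322373   6.        ]
plate [ 767.53961621 -188.37221903    6.        ]
lip front [ 684.67770821 -102.66409915  320.        ]
lip front [ 683.00591504 -156.57474153  320.        ]
tip [ 669.74217863 -131.2046696   295.        ]
0.31938240815471275
```

View pics/c.png

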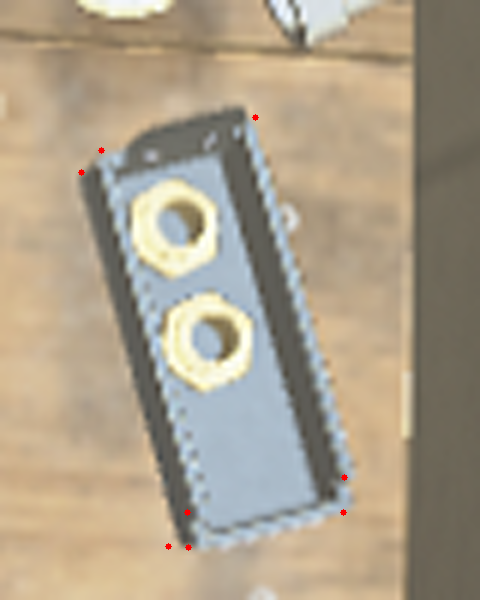

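Run:
```python
from h import *
import pickle
from scipy.optimize import least_squares
P=pickle.load(open('p0.pkl','rb')); T=P['top']
loc=np.array([(-70,28,0),(70,28,0),(70,-28,60),(-70,-28,44),(-70,28,44)],float)
pix=np.array([(184,543),(81,182),(246,109),(353,495),(193,549)])/6+[365,260]-.4
def w(q,L=loc):
    c,s=np.cos(q[2]),np.sin(q[2]); return np.c_[q[0]+c*L[:,0]-s*L[:,1],q[1]+s*L[:,0]+c*L[:,1],L[:,2]]
r=least_squares(lambda q:(proj(T,w(q))-pix).ravel(),[490,-318,.3])
print(r.x,r.fun.reshape(-1,2).round(2))
print('grasp',w(r.x,np.array([[-35,0,0.],[67.5,0,86]])))
```

```text
[ 4.91485371e+02 -3.19114344e+02  3.20688900e-01] [[-0.52  0.2 ]
 [-1.04 -1.29]
 [ 0.08  0.53]
 [ 0.08  1.19]
 [ 1.31 -0.71]]
grasp [[ 458.26972377 -330.1470588     0.        ]
 [ 555.54411879 -297.83696636   86.        ]]
```

Run:
```python
from h import *
import pickle
P=pickle.load(open('p0.pkl','rb')); T=P['top'];S=P['side']
for uv in [(433,390),(434,300),(434,200)]: print(atz(T,uv,0))
print(proj(T,[[500,-420,z] for z in (0,100,200,400)]))
print('side bench corner',[atz(S,q,0) for q in [(440,262),(410,400)]])
# vice & lid
print('vice', [atz(T,q,180) for q in [(290,275),(345,275),(287,365),(318,400)]])
```

```text
[ 3.36767104e+02 -4.00442113e+02 -1.13686838e-13]
[ 531.45438684 -399.36520387    0.        ]
[ 767.46221316 -397.73755732    0.        ]
[[442.98389539 314.64377916]
 [455.95070696 310.98943421]
 [471.98740046 306.44326805]
 [518.85808037 292.98027987]]
side bench corner [array([ 345.4754028 , -389.87651976,    0.        ]), array([360.14105145,  14.38226446,   0.        ])]
vice [array([539.27450046, -87.85703509, 180.        ]), array([ 545.98168376, -189.47650482,  180.        ]), array([377.56165227, -95.54759199, 180.        ]), array([ 321.3957738 , -154.55256033,  180.        ])]
```

```bash
cat > plan.py <<'E'
# plan rows: straight-line from commanded pose (pos,yaw tool-down) to target, n rows
import numpy as np,sys
def rows(p0,y0,p1,y1,n,g,straight=True):
    p=np.array(p0,float); y=y0; out=[]
    for i in range(n):
        tgt=np.array(p0)+(np.array(p1)-p0)*(i+1)/n
        d=tgt-p; c,s=np.cos(y),np.sin(y)
        sx=d[0]*c+d[1]*s; sy=-d[2]; sz=-d[0]*s+d[1]*c
        v=np.round(np.array([sx,sy,sz])/50,3); t=round(-((y1-y0)/n)/.12,3)
        out.append(' '.join('%g'%k for k in [*v,0,t,0,g]))
        v=v*50; p=p+np.array([v[0]*c-v[2]*s,v[0]*s+v[2]*c,-v[1]]); y-=t*.12
    return out,p,y
if __name__=='__main__':
    a=[float(x) for x in sys.argv[1:11]]
    o,p,y=rows(a[:3],a[3],a[4:7],a[7],int(a[8]),a[9])
    print('; '.join(o)); print(p.round(2),round(y,4),'max',max(abs(float(k)) for r in o for k in r.split()[:6]))
E
python3 plan.py 274.4 589.3 193.7 1.135 400 450 330 0.7 5 1
python3 plan.py 400 450 330 0.7 540 -100 330 -0.6 14 1
python3 plan.py 540 -100 330 -0.6 458.3 -330 230 -1.25 8 0.85
```

```text
-0.293 -0.545 -0.691 0 0.725 0 1; -0.232 -0.545 -0.713 0 0.725 0 1; -0.169 -0.546 -0.731 0 0.725 0 1; -0.105 -0.545 -0.743 0 0.725 0 1; -0.04 -0.545 -0.749 0 0.725 0 1
[399.99 450.   330.  ] 0.7 max 0.749
-0.353 -0 -0.73 0 0.774 0 1; -0.284 -0 -0.759 0 0.774 0 1; -0.213 -0 -0.783 0 0.774 0 1; -0.138 -0 -0.798 0 0.774 0 1; -0.065 -0 -0.809 0 0.774 0 1; 0.012 -0 -0.81 0 0.774 0 1; 0.086 -0 -0.807 0 0.774 0 1; 0.16 -0 -0.794 0 0.774 0 1; 0.234 -0 -0.777 0 0.774 0 1; 0.305 -0 -0.751 0 0.774 0 1; 0.373 -0 -0.72 0 0.774 0 1; 0.438 -0 -0.682 0 0.774 0 1; 0.499 -0 -0.639 0 0.774 0 1; 0.557 -0 -0.589 0 0.774 0 1
[540.01 -99.99 330.  ] -0.6003 max 0.81
0.156 0.25 -0.59 0 0.677 0 0.85; 0.204 0.25 -0.575 0 0.677 0 0.85; 0.249 0.25 -0.557 0 0.677 0 0.85; 0.294 0.25 -0.535 0 0.677 0 0.85; 0.336 0.25 -0.509 0 0.677 0 0.85; 0.377 0.25 -0.48 0 0.677 0 0.85; 0.414 0.25 -0.448 0 0.677 0 0.85; 0.449 0.25 -0.413 0 0.677 0 0.85
[ 458.32 -329.99  230.  ] -1.2499 max 0.677
```

Request:
step_arm(
  moves="-0.293 -0.545 -0.691 0 0.725 0 1; -0.232 -0.545 -0.713 0 0.725 0 1; -0.169 -0.546 -0.731 0 0.725 0 1; -0.105 -0.545 -0.743 0 0.725 0 1; -0.04 -0.545 -0.749 0 0.725 0 1",
)

```text
clock: 2.6
eef_pos: [400.8, 448.7, 331.3]
tool_rot: [-1.571, -0.0, 0.696]
force: [1.2, 0.9, -0.8]
width: 85.0
```

Request:
step_arm(
  moves="-0.353 0 -0.73 0 0.774 0 1; -0.284 0 -0.759 0 0.774 0 1; -0.213 0 -0.783 0 0.774 0 1; -0.138 0 -0.798 0 0.774 0 1; -0.065 0 -0.809 0 0.774 0 1; 0.012 0 -0.81 0 0.774 0 1; 0.086 0 -0.807 0 0.774 0 1; 0.16 0 -0.794 0 0.774 0 1; 0.234 0 -0.777 0 0.774 0 1; 0.305 0 -0.751 0 0.774 0 1; 0.373 0 -0.72 0 0.774 0 1; 0.438 0 -0.682 0 0.774 0 1; 0.499 0 -0.639 0 0.774 0 1; 0.557 0 -0.589 0 0.774 0 1",
)

```text
clock: 4.0
eef_pos: [540.2, -101.5, 330.2]
tool_rot: [-1.57, -0.0, -0.604]
force: [-0.1, 0.6, -0.2]
width: 85.7
```

Request:
step_arm(
  moves="0.156 0.25 -0.59 0 0.677 0 0.85; 0.204 0.25 -0.575 0 0.677 0 0.85; 0.249 0.25 -0.557 0 0.677 0 0.85; 0.294 0.25 -0.535 0 0.677 0 0.85; 0.336 0.25 -0.509 0 0.677 0 0.85; 0.377 0.25 -0.48 0 0.677 0 0.85; 0.414 0.25 -0.448 0 0.677 0 0.85; 0.449 0.25 -0.413 0 0.677 0 0.85; 0 0 0 0 0 0 0.85",
)

```text
clock: 4.9
eef_pos: [454.8, -334.0, 229.0]
tool_rot: [-1.575, -0.001, -1.258]
force: [-0.5, 0.7, 0.4]
width: 72.5
```

Run:
```python
from h import *
s=ctrl.read_state(); print(s['eef_pos'],s['tool_rot'],s['width'],s['force'],s['qpos'].round(2))
p=get_image('top'); save('d_top',p); crop('d_topc',p,330,220,130,150,4)
print(proj(p,[s['eef_pos']]))
```

```text
[ 454.78612286 -333.99875324  228.97011562] [-1.57458353e+00 -9.92264581e-04 -1.25838493e+00] 72.52051471727506 [-0.52820187  0.68029952  0.35680563] [ 0.1   0.57  0.76  1.73 -0.44  1.03 -0.24]
[[427.97700857 328.50667314]]
```

View pics/d_topc.png

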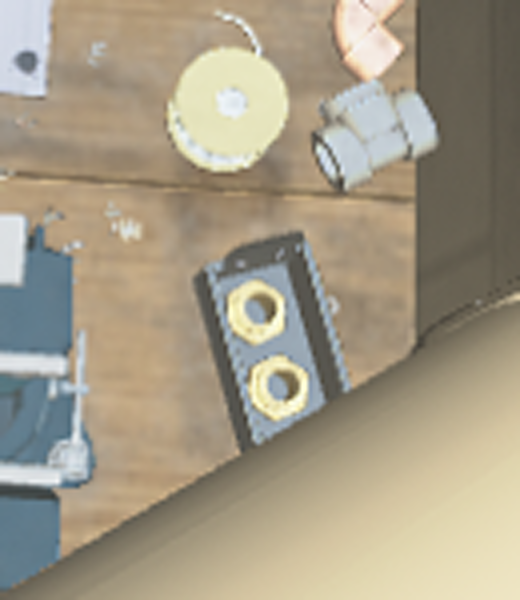

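```bash
python3 - <<'E'
from h import *
s=ctrl.read_state(); print(s['eef_pos'],s['tool_rot'],s['width'],s['force'],s['qd'].round(3))
p=get_image('side'); save('d_side',p)
E
python3 plan.py 458.3 -330 230 -1.25 458.3 -330 80 -1.25 6 0.85
```

```text
[ 456.56099669 -331.66122339  229.45591019] [-1.57251365e+00  2.87226714e-04 -1.25406555e+00] 72.87435326939256 [ 0.60588722 -0.4538541   1.15072525] [-0.044 -0.02  -0.037 -0.011 -0.011  0.012 -0.001]
0 0.5 0 0 -0 0 0.85; 0 0.5 0 0 -0 0 0.85; 0 0.5 0 0 -0 0 0.85; 0 0.5 0 0 -0 0 0.85; 0 0.5 0 0 -0 0 0.85; 0 0.5 0 0 -0 0 0.85
[ 458.3 -330.    80. ] -1.25 max 0.5
```

View pics/d_side.png

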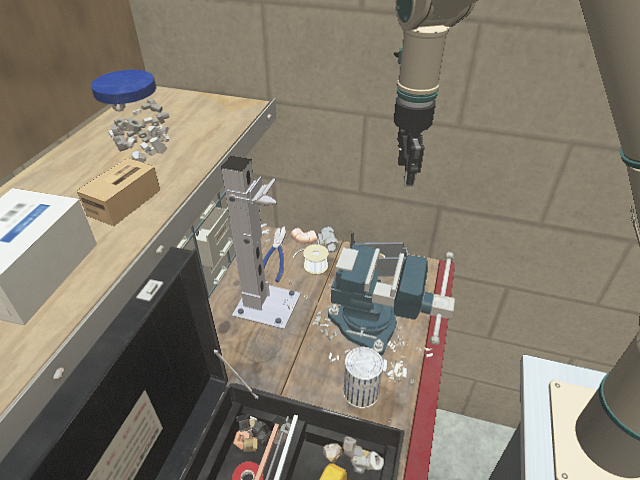

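Request:
step_arm(
  moves="0 0.5 0 0 0 0 0.85; 0 0.5 0 0 0 0 0.85; 0 0.5 0 0 0 0 0.85; 0 0.5 0 0 0 0 0.85; 0 0.5 0 0 0 0 0.85; 0 0.5 0 0 0 0 0.85; 0 0 0 0 0 0 0.85; 0 0 0 0 0 0 0.85",
)

```text
clock: 5.8
eef_pos: [459.2, -329.2, 80.6]
tool_rot: [-1.57, 0.0, -1.248]
force: [0.4, -0.8, 0.4]
width: 72.7
```

Request:
step_arm(
  moves="0 0.25 0 0 0 0 0.85; 0 0.25 0 0 0 0 0.85; 0 0.25 0 0 0 0 0.85; 0 0.25 0 0 0 0 0.85; 0 0.2 0 0 0 0 0.85; 0 0.1 0 0 0 0 0.85; 0 0 0 0 0 0 0.85; 0 0 0 0 0 0 0.85",
)

```text
clock: 6.6
eef_pos: [458.2, -330.3, 15.1]
tool_rot: [-1.571, -0.0, -1.25]
force: [-0.5, -0.1, -0.1]
width: 72.7
```

Run:
```python
from h import *
s=ctrl.read_state(); print(s['eef_pos'],s['tool_rot'],s['width'],s['force'],s['qpos'].round(2))
p=get_image('top'); crop('e_topc',p,330,220,130,150,4)
p=get_image('side'); crop('e_sidec',p,300,80,160,150,4)
```

```text
[ 458.22543892 -330.27485303   15.06982793] [-1.57079494e+00 -2.90751393e-04 -1.25046209e+00] 72.73050358855185 [-0.49063306 -0.11635675 -0.14538483] [ 0.26  0.83  0.51  1.9  -0.7   0.59 -0.02]
```

View pics/e_topc.png

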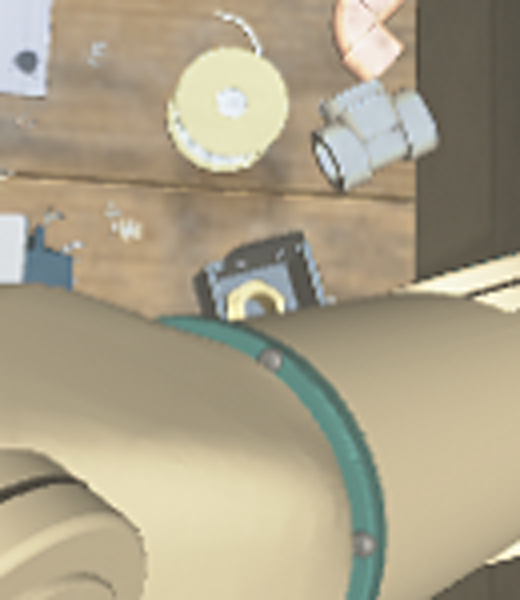

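View pics/e_sidec.png

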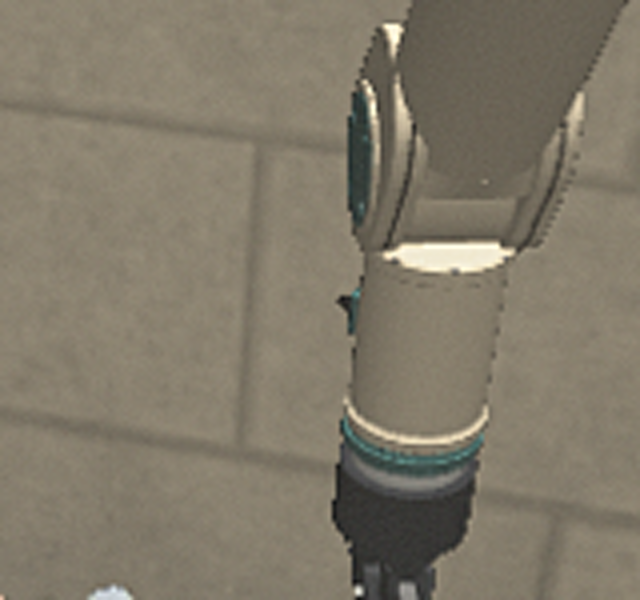

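Request:
step_arm(
  moves="0 0 0 0 0 0 0.7; 0 0 0 0 0 0 0.65; 0 0 0 0 0 0 0.6; 0 0 0 0 0 0 0.5; 0 0 0 0 0 0 0.3; 0 0 0 0 0 0 0; 0 0 0 0 0 0 0; 0 0 0 0 0 0 0",
)

```text
clock: 7.5
eef_pos: [458.6, -330.5, 16.3]
tool_rot: [-1.569, -0.001, -1.251]
force: [-1.3, 1.7, 9.3]
width: 52.5
```

Run:
```python
from h import *
s=ctrl.read_state(); print(s['eef_pos'],s['tool_rot'],s['width'],s['force'],s['torque'])
```

```text
[ 458.64823384 -330.52181197   16.29989138] [-1.56948849e+00 -1.15989640e-03 -1.25068261e+00] 52.47806237592936 [-1.33333838  1.65537837  9.27445343] [ 0.15051334  0.23416794 -0.0882311 ]
```

Request:
step_arm(
  moves="0 -0.05 0 0 0 0 0; 0 -0.1 0 0 0 0 0; 0 -0.2 0 0 0 0 0; 0 -0.3 0 0 0 0 0; 0 -0.3 0 0 0 0 0; 0 -0.3 0 0 0 0 0; 0 0 0 0 0 0 0; 0 0 0 0 0 0 0",
)

```text
clock: 8.3
eef_pos: [458.5, -329.9, 78.1]
tool_rot: [-1.57, -0.001, -1.25]
force: [-0.2, -0.0, -5.0]
width: 52.4
```

Run:
```python
from h import *
s=ctrl.read_state(); print(s['eef_pos'],s['tool_rot'],s['width'],s['force'],s['torque'])
p=get_image('top'); crop('f_topc',p,330,220,130,150,4)
```

```text
[ 458.52191946 -329.92822317   78.07729208] [-1.57003616e+00 -5.85090418e-04 -1.24982525e+00] 52.361396606257095 [-0.22307225 -0.02510932 -5.00909285] [-0.06324244  0.23777433 -0.03061701]
```

View pics/f_topc.png

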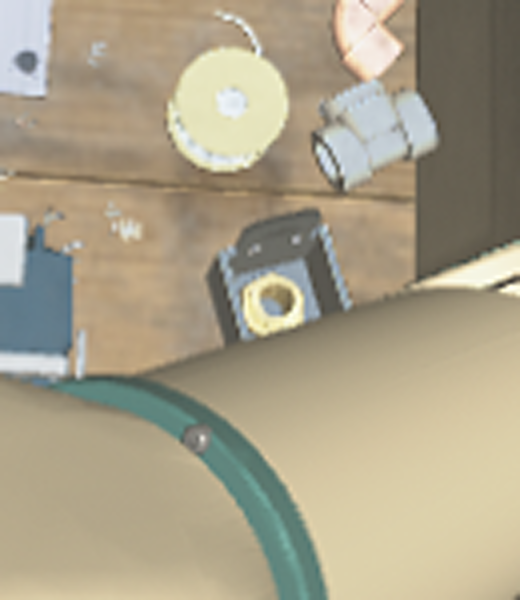

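```bash
python3 plan.py 458.3 -330 77.5 -1.25 458.3 -330 245 -1.25 6 0
python3 - <<'E'
from h import *
import pickle
P=pickle.load(open('p0.pkl','rb')); T=P['top'];S=P['side']
crop('g1',T,284,135,62,50,12)
crop('g2',T,284,205,66,45,12)
crop('g3',S,215,150,75,60,10)
E
```

```text
0 -0.558 0 0 -0 0 0; 0 -0.559 0 0 -0 0 0; 0 -0.558 0 0 -0 0 0; 0 -0.558 0 0 -0 0 0; 0 -0.559 0 0 -0 0 0; 0 -0.558 0 0 -0 0 0
[ 458.3 -330.   245. ] -1.25 max 0.559
```

View pics/g1.png

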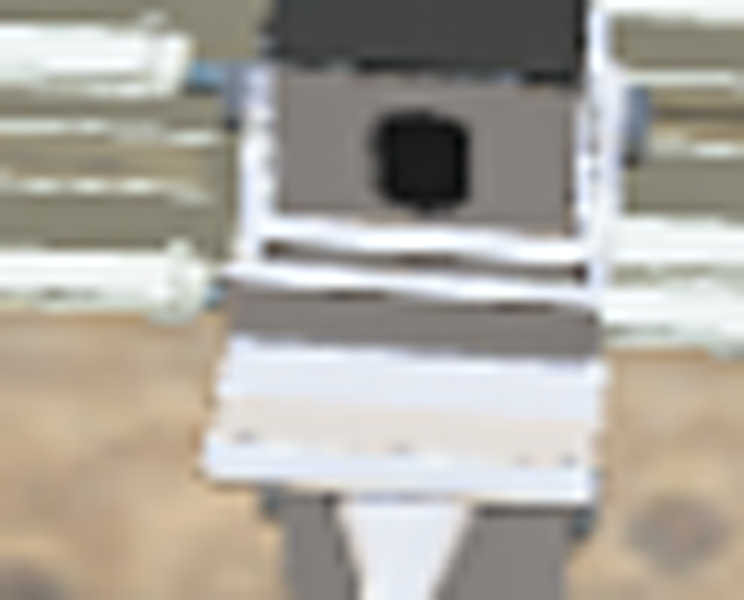

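View pics/g2.png

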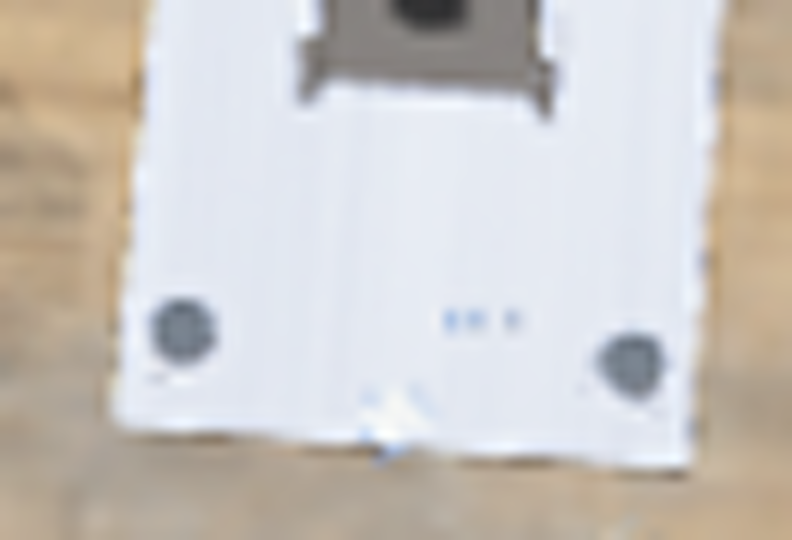

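View pics/g3.png

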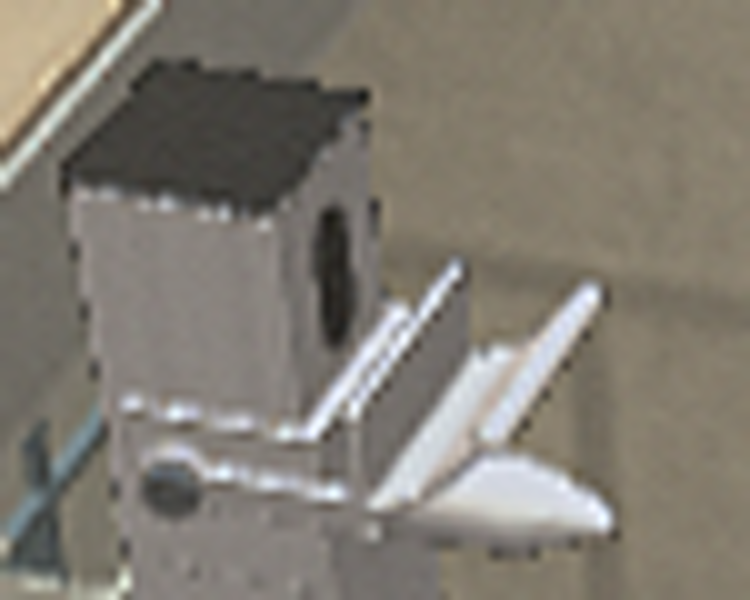

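```bash
cat >> h.py <<'E'
def tri(pa,a,pb,b):
    o1,v1=ray(pa,a);o2,v2=ray(pb,b)
    A=np.c_[v1,-v2]; t=np.linalg.lstsq(A,o2-o1,rcond=None)[0]
    x1=o1+v1*t[0];x2=o2+v2*t[1]; return (x1+x2)/2,np.linalg.norm(x1-x2)
E
python3 - <<'E'
from h import *
import pickle
P=pickle.load(open('p0.pkl','rb')); T=P['top'];S=P['side']
g=lambda o,k,q:(np.array(q)/k+o-.46)
def yaw(a,b,z):
    A=atz(T,a,z);B=atz(T,b,z);d=A-B;return A.round(1),B.round(1),round(np.arctan2(-d[0],d[1]),4)
G2=lambda u,v:g((284,205),12,(u,v)); G1=lambda u,v:g((284,135),12,(u,v)); G3=lambda u,v:g((215,150),10,(u,v))
print(yaw(G2(184,331),G2(631,365),10)); print(yaw(G2(125,430),G2(690,468),6)); print(yaw(G2(322,80),G2(540,95),6))
print(yaw(G1(208,478),G1(592,503),320));print(yaw(G1(230,272),G1(592,303),320));print(yaw(G1(275,65),G1(583,80),370))
print('tip',tri(S,G3(608,523),T,G1(402,640)))
print(proj(T,[[667,-132,295]]),proj(S,[[667,-132,295]]))
# known points: lip front corners
print('lipL',tri(S,G3(487,440),T,G1(208,478)),'lipR',tri(S,G3(595,290),T,G1(592,503)))
print('hangertopL',tri(S,G3(312,435),T,G1(265,225)))
E
```

```text
(array([665.5, -86.1,  10. ]), array([ 664.5, -171.4,   10. ]), np.float64(-0.0124))
(array([646.4, -76.1,   6. ]), array([ 646.1, -183.8,    6. ]), np.float64(-0.0031))
(array([ 718.3, -108.5,    6. ]), array([ 718.1, -150.8,    6. ]), np.float64(-0.0058))
(array([ 683.4, -103.2,  320. ]), array([ 683.2, -155.4,  320. ]), np.float64(-0.0036))
(array([ 713.7, -103.9,  320. ]), array([ 712.4, -153.6,  320. ]), np.float64(-0.0264))
(array([ 720.8, -111.1,  370. ]), array([ 721.3, -150.8,  370. ]), np.float64(0.0128))
tip (array([ 669.46630558, -130.2990813 ,  301.53970146]), np.float64(1.6868178564544862))
[[317.96299635 190.17446352]] [[277.52849847 204.53855005]]
lipL (array([ 679.24199507, -104.08561756,  335.68815517]), np.float64(3.9563056516146253)) lipR (array([ 678.69915219, -155.18878115,  335.20785109]), np.float64(2.922092051920291))
hangertopL (array([ 717.85600739, -108.59352811,  326.81092206]), np.float64(0.1502076378699677))
```

Request:
step_arm(
  moves="0 -0.558 0 0 0 0 0; 0 -0.559 0 0 0 0 0; 0 -0.558 0 0 0 0 0; 0 -0.558 0 0 0 0 0; 0 -0.559 0 0 0 0 0; 0 -0.558 0 0 0 0 0",
)

```text
clock: 8.95
eef_pos: [457.5, -329.3, 245.1]
tool_rot: [-1.572, 0.002, -1.25]
force: [1.0, 0.5, -4.2]
width: 52.4
```

```bash
python3 plan.py 458.3 -330 245 -1.25 530 -130 245 -1.576 14 0
```

```text
-0.239 -0 0.187 0 0.194 0 0; -0.243 -0 0.182 0 0.194 0 0; -0.247 -0 0.176 0 0.194 0 0; -0.252 -0 0.17 0 0.194 0 0; -0.255 -0 0.164 0 0.194 0 0; -0.259 -0 0.159 0 0.194 0 0; -0.262 -0 0.152 0 0.194 0 0; -0.266 -0 0.146 0 0.194 0 0; -0.27 -0 0.14 0 0.194 0 0; -0.272 -0 0.133 0 0.194 0 0; -0.276 -0 0.127 0 0.194 0 0; -0.279 -0 0.121 0 0.194 0 0; -0.281 -0 0.114 0 0.194 0 0; -0.284 -0 0.108 0 0.194 0 0
[ 530.   -129.98  245.  ] -1.5759 max 0.284
```

Request:
step_arm(
  moves="-0.239 0 0.187 0 0.194 0 0; -0.243 0 0.182 0 0.194 0 0; -0.247 0 0.176 0 0.194 0 0; -0.252 0 0.17 0 0.194 0 0; -0.255 0 0.164 0 0.194 0 0; -0.259 0 0.159 0 0.194 0 0; -0.262 0 0.152 0 0.194 0 0; -0.266 0 0.146 0 0.194 0 0; -0.27 0 0.14 0 0.194 0 0; -0.272 0 0.133 0 0.194 0 0; -0.276 0 0.127 0 0.194 0 0; -0.279 0 0.121 0 0.194 0 0; -0.281 0 0.114 0 0.194 0 0; -0.284 0 0.108 0 0.194 0 0; 0 0 0 0 0 0 0; 0 0 0 0 0 0 0; 0 0 0 0 0 0 0; 0 0 0 0 0 0 0",
)

```text
clock: 10.75
eef_pos: [529.4, -131.1, 245.0]
tool_rot: [-1.571, -0.0, -1.578]
force: [0.3, 1.1, -5.6]
width: 52.2
```

Run:
```python
from h import *
import pickle
s=ctrl.read_state(); print(s['clock'],s['eef_pos'],s['tool_rot'],s['width'],s['force'],s['torque'],s['qpos'].round(2))
P={}
for c in ['top','side']:
    p=get_image(c);P[c]=p; r=nets.place_of(p,'bin_eye'); print(c,[(np.round(q['position'],1).tolist(),round(q['conf'],2)) for q in r[:2]])
pickle.dump(P,open('p1.pkl','wb'))
crop('i_top',P['top'],270,130,110,130,5)
crop('i_side',P['side'],215,150,130,120,6)
```

```text
10.75 [ 529.4086074  -131.12844027  245.01502941] [-1.57101802e+00 -3.28273957e-04 -1.57781455e+00] 52.220440317687995 [ 0.30307552  1.13621743 -5.55810814] [0.00116542 0.21578155 0.03222025] [-0.37  0.56  0.9   1.76 -0.49  1.07 -0.88]
top []
side [([630.7, -133.0, 307.9], 0.67), ([454.0, 23.1, 1.6], 0.66)]
```

View pics/i_top.png

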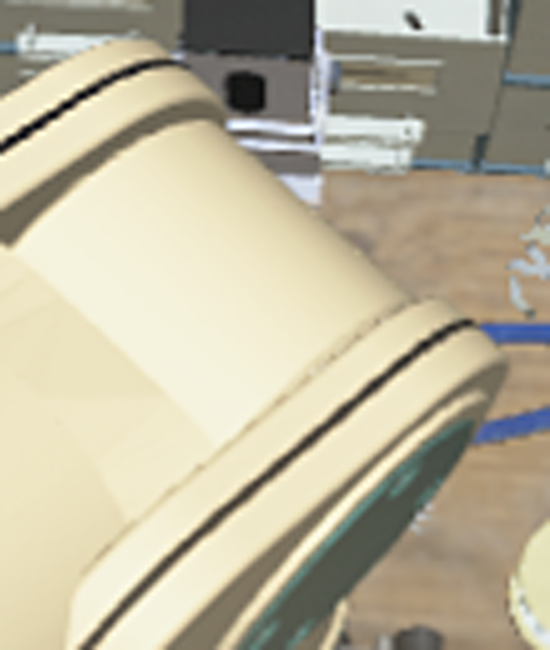

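View pics/i_side.png

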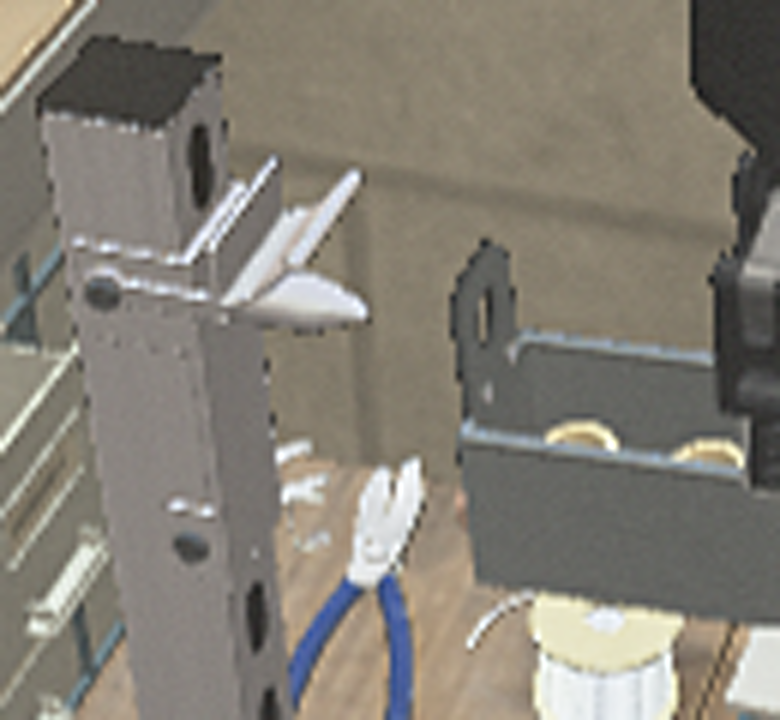

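Run:
```python
from h import *
import pickle
P=pickle.load(open('p1.pkl','rb')); S=P['side']
crop('j_side',S,222,165,90,75,8)
crop('j_eye',S,285,180,40,50,14)
import cv2
# f crop
```

```text
(no output)
```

View pics/j_side.png

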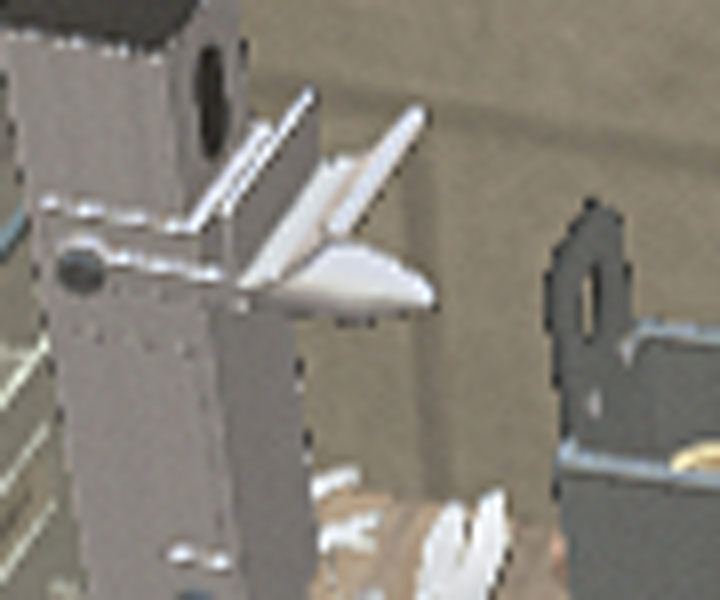

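View pics/j_eye.png

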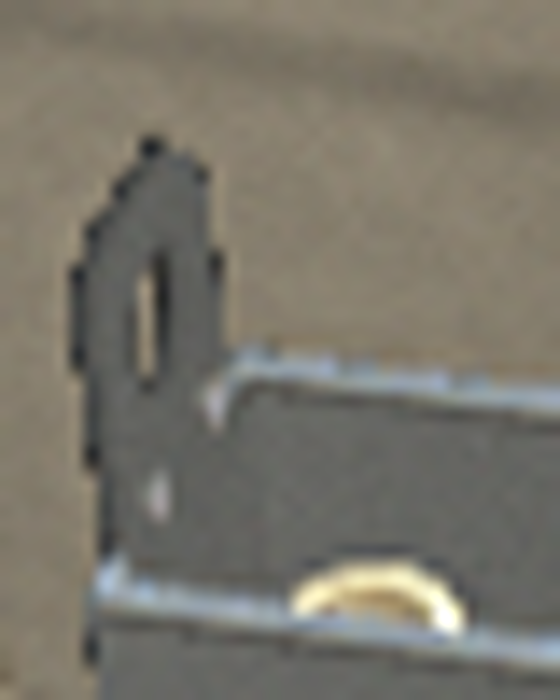

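```bash
cat >> h.py <<'E'
def R_(pitch,yaw):
    cp,sp,cy,sy=np.cos(pitch),np.sin(pitch),np.cos(yaw),np.sin(yaw)
    return np.array([[cy,-sy,0],[sy,cy,0],[0,0,1]])@np.array([[cp,0,sp],[0,1,0],[-sp,0,cp]])
def W(o,pitch,yaw,L): return np.asarray(o)+np.asarray(L,float)@R_(pitch,yaw).T
E
python3 - <<'E'
from h import *
import pickle
from scipy.optimize import least_squares
P=pickle.load(open('p1.pkl','rb')); S=P['side']
th=np.linspace(0,2*np.pi,40)
def draw(o,pitch,yaw,name):
    im=cv2.resize(S['color'][165:275,222:342],None,fx=6,fy=6,interpolation=cv2.INTER_CUBIC)
    def pl(L,col):
        uv=((proj(S,W(o,pitch,yaw,L))-[222,165]+.46)*6).round().astype(int)
        cv2.polylines(im,[uv.reshape(-1,1,2)],False,col,1)
    for X in (65,70): pl(np.c_[np.full(40,X),11*np.cos(th),86+11*np.sin(th)],(0,0,255) if X==70 else (0,255,255))
    for X in (65,70):
        t=np.linspace(0,np.pi,30); pl(np.r_[[[X,19,60]],np.c_[np.full(30,X),19*np.cos(t),87+19*np.sin(t)],[[X,-19,60]]],(255,0,0))
    pl([(70,28,0),(70,28,60),(-50,28,60)],(0,255,0)); pl([(70,-28,60),(-50,-28,60)],(0,255,0)); pl([(70,28,0),(-50,28,0)],(0,255,0))
    cv2.imwrite(name,im)
draw([530+35,-130,229],0,-.005,'pics/k1.png')
draw([530+35,-131,230],0.0,-.005,'pics/k2.png')
E
```

```text
(no output)
```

View pics/k1.png

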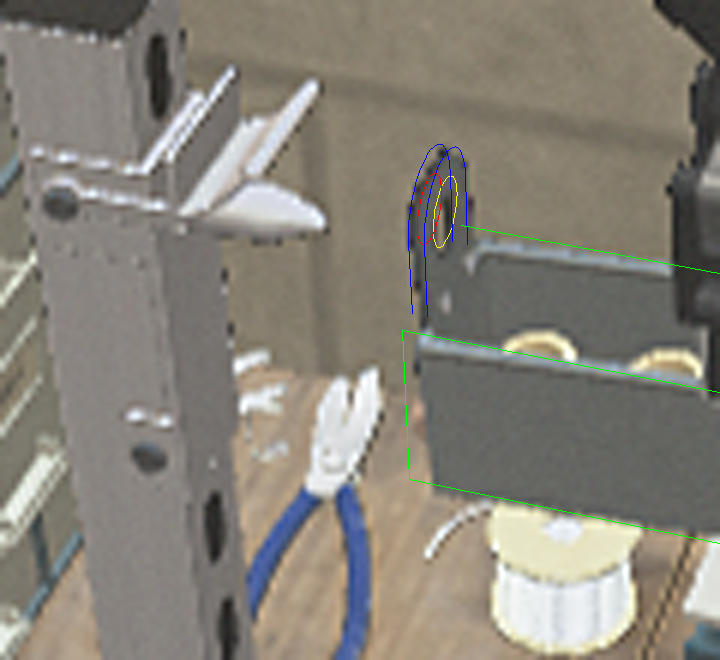

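```bash
cat >> h.py <<'E'
th=np.linspace(0,2*np.pi,40)
def drawbin(p,o,pitch,yaw,name,box,k=6):
    u0,v0,w,h=box
    im=cv2.resize(p['color'][v0:v0+h,u0:u0+w],None,fx=k,fy=k,interpolation=cv2.INTER_CUBIC)
    def pl(L,col):
        uv=((proj(p,W(o,pitch,yaw,L))-[u0,v0]+.46)*k).round().astype(int)
        cv2.polylines(im,[uv.reshape(-1,1,2)],False,col,1)
    for X in (65,70): pl(np.c_[np.full(40,X),11*np.cos(th),86+11*np.sin(th)],(0,0,255) if X==70 else (0,255,255))
    for X in (65,70):
        t=np.linspace(0,np.pi,30); pl(np.r_[[[X,19,60]],np.c_[np.full(30,X),19*np.cos(t),87+19*np.sin(t)],[[X,-19,60]]],(255,0,0))
    pl([(70,28,0),(70,28,60),(-50,28,60)],(0,255,0)); pl([(70,-28,60),(-50,-28,60)],(0,255,0)); pl([(70,28,0),(-50,28,0)],(0,255,0))
    cv2.imwrite(name,im)
E
python3 - <<'E'
from h import *
import pickle
from scipy.optimize import least_squares
P=pickle.load(open('p1.pkl','rb')); S=P['side']
loc=np.array([(70,28,60),(70,28,0),(70,0,106),(30,28,60)],float)
k=lambda u,v:np.array([u,v])/6+[222,165]-.46
pix=[k(419,336),k(430,491),k(444,150)]
# near rim line passes through (419,336) & (705,383); bottom line (430,491)-(715,535); hole centre (441,215) of rear-lens
def res(q):
    o=[q[0],-130.5,q[1]]; r=[]
    uv=proj(S,W(o,q[2],-.005,loc)); 
    for i in range(2): r+=list(uv[i]-pix[i])
    r.append((uv[2]-pix[2])[1])
    def line(a,b,x):
        d=b-a; n=np.array([-d[1],d[0]])/np.linalg.norm(d); return float((x-a)@n)
    u=proj(S,W(o,q[2],-.005,[(0,28,60),(20,28,0)])); r.append(line(k(419,336),k(705,383),u[0])); r.append(line(k(430,491),k(715,535),u[1]))
    u=proj(S,W(o,q[2],-.005,[(67.5,0,86)]))[0]; r+=list(u-k(443,214))
    return r
r=least_squares(res,[565,229,.03]); print(r.x,np.round(r.fun,2))
q=r.x; print('eye',W([q[0],-130.5,q[1]],q[2],-.005,[(67.5,0,86)]))
drawbin(S,[q[0],-130.5,q[1]],q[2],-.005,'pics/k3.png',(222,165,120,110))
o,v=ray(S,np.array([435,294])/8+[222,165]-.46); print('tip',o+v*(-130.5-o[1])/v[1])
E
```

```text
[5.58320050e+02 2.30669875e+02 4.52820947e-02] [-0.68 -0.05  0.04 -0.93  1.46 -0.22 -0.53  0.6   0.06]
eye [[ 629.64289605 -130.8566172   313.52622271]]
tip [ 669.14762929 -130.5         303.11382875]
```

View pics/k3.png

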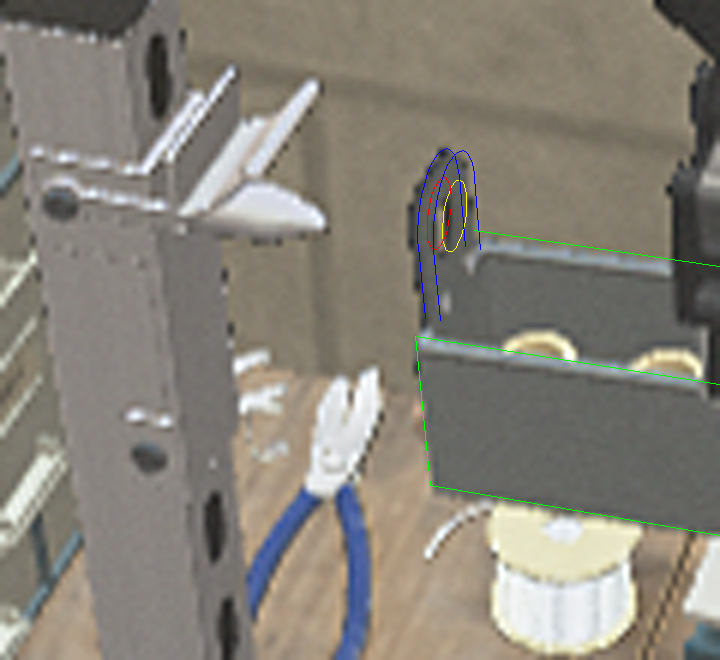

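Request:
step_arm(
  moves="0 0.05 0.08 0 0 0 0; 0 0.05 0.1 0 0 0 0; 0 0.05 0.1 0 0 0 0; 0 0.05 0.1 0 0 0 0; 0 0.05 0.1 0 0 0 0; 0 0.04 0.08 0 0 0 0; 0 0 0 0.11 0 0 0; 0 0 0 0.11 0 0 0; 0 0 0 0.11 0 0 0; 0 0 0 0 0 0 0; 0 0 0 0 0 0 0; 0 0 0 0 0 0 0; 0 0 0 0 0 0 0",
)

```text
clock: 12.25
eef_pos: [558.1, -130.1, 230.5]
tool_rot: [-1.531, 0.0, -1.576]
force: [-0.4, 0.5, -4.6]
width: 52.2
```

Run:
```python
from h import *
import pickle
s=ctrl.read_state(); print(s['clock'],s['eef_pos'],s['tool_rot'],s['width'],s['force'],s['torque'],s['qpos'].round(2))
P={}
for c in ['side']:
    p=get_image(c);P[c]=p
pickle.dump(P,open('p2.pkl','wb'))
crop('l_side',P['side'],222,165,120,110,6)
s=ctrl.read_state(); print(s['clock'],s['eef_pos'],s['tool_rot'],s['force'])
```

```text
12.25 [ 558.05209871 -130.07215124  230.52403132] [-1.53114646e+00  2.66310258e-05 -1.57599993e+00] 52.2438145263445 [-0.44661788  0.5036354  -4.61569587] [0.00196178 0.29509861 0.00563535] [-0.35  0.59  0.87  1.75 -0.54  1.02 -0.86]
12.3 [ 558.05671001 -130.1152206   230.5075468 ] [-1.53117570e+00 -6.39117816e-05 -1.57600153e+00] [ 0.0616448   0.33213422 -5.07915159]
```

View pics/l_side.png

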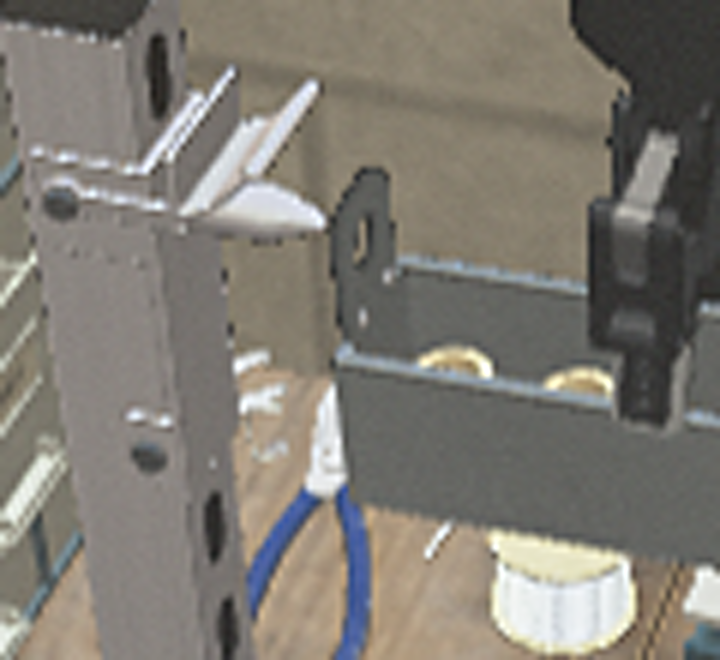

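Run:
```python
from h import *
import pickle
from scipy.optimize import least_squares
P=pickle.load(open('p2.pkl','rb')); S=P['side']
k=lambda u,v:np.array([u,v])/6+[222,165]-.46
for n,uv in [('eye',(363,237)),('tip',(323,223)),('lugtop',(373,170))]:
    for y in (-130,-132):
        o,v=ray(S,k(*uv)); print(n,y,(o+v*(y-o[1])/v[1]).round(1))
for pitch in (0,.02):
    drawbin(S,[590-1+pitch*0,-130,216.5],pitch,-.005,'pics/m%d.png'%(pitch*100),(222,165,120,110))
```

```text
eye -130 [ 657.1 -130.   299.7]
eye -132 [ 657.9 -132.   298.1]
tip -130 [ 670.1 -130.   302.3]
tip -132 [ 670.9 -132.   300.7]
lugtop -130 [ 652.5 -130.   325.9]
lugtop -132 [ 653.3 -132.   324.4]
```

View pics/m0.png

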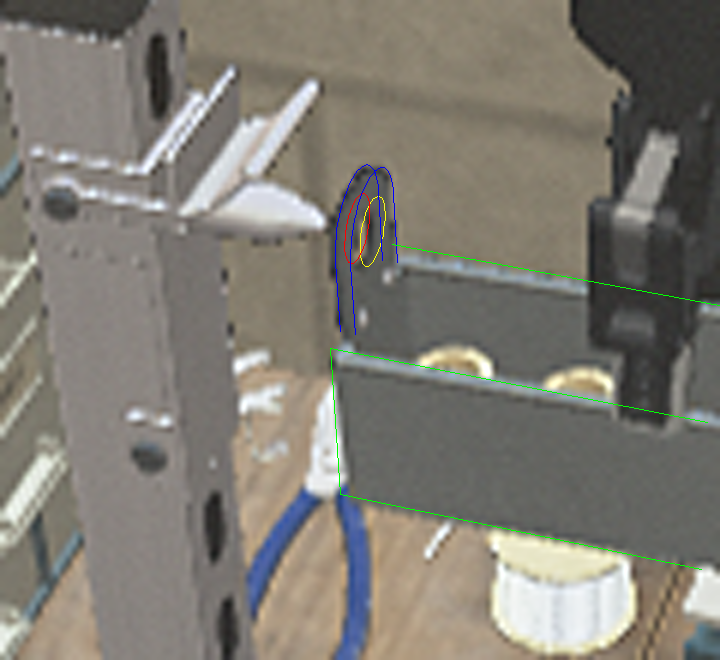

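Request:
step_arm(
  moves="0 -0.01 0.1 0 0 0 0; 0 0.004 0.1 0 0 0 0; 0 0.004 0.1 0 0 0 0; 0 0.004 0.1 0 0 0 0; 0 0 0 0 0 0 0; 0 0 0 0 0 0 0; 0 0 0 0 0 0 0",
)

```text
clock: 13.0
eef_pos: [577.8, -130.3, 231.2]
tool_rot: [-1.531, 0.0, -1.576]
force: [0.6, 0.0, -4.8]
width: 52.0
```

Run:
```python
from h import *
import pickle
s=ctrl.read_state(); print(s['clock'],s['eef_pos'],s['tool_rot'],s['width'],s['force'],s['torque'])
P={}
for c in ['side']:
    p=get_image(c);P[c]=p
pickle.dump(P,open('p3.pkl','wb'))
crop('n_side',P['side'],222,165,80,75,9)
s=ctrl.read_state(); print(s['clock'],s['eef_pos'],s['tool_rot'],s['force'],s['torque'])
```

```text
13.0 [ 577.76045783 -130.27711907  231.16441433] [-1.53142267e+00  6.21338189e-05 -1.57629344e+00] 51.989521767616125 [ 0.60206142  0.03124027 -4.82862834] [0.02098143 0.30011648 0.00745007]
13.05 [ 577.7203892  -130.28044642  231.18746026] [-1.53136407e+00  1.60959654e-04 -1.57643913e+00] [-0.23596647 -0.17600951 -4.61257201] [0.00255261 0.22925463 0.05530757]
```

View pics/n_side.png

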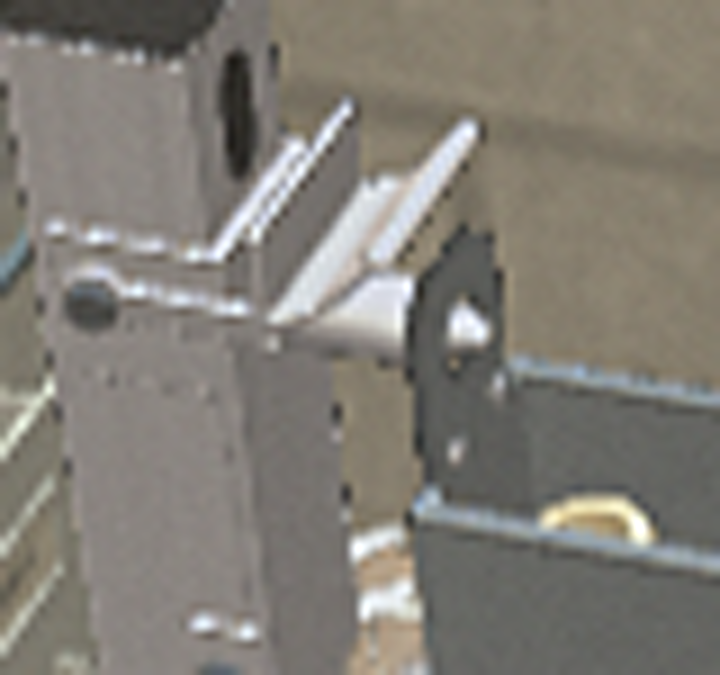

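Request:
step_arm(
  moves="0 0.002 0.05 0 0 0 0; 0 0.002 0.05 0 0 0 0; 0 0.002 0.05 0 0 0 0; 0 0.001 0.03 0 0 0 0; 0 0 0 0 0 0 0; 0 0 0 0 0 0 0",
)

```text
clock: 13.65
eef_pos: [587.5, -129.9, 231.3]
tool_rot: [-1.53, 0.0, -1.576]
force: [0.8, 1.9, -3.1]
width: 52.2
```

```bash
cat > st.py <<'E'
from h import *
s=ctrl.read_state(); print(s['clock'],s['eef_pos'].round(2),s['tool_rot'].round(4),s['width'].round(2),s['force'].round(2),s['torque'].round(3))
E
python3 st.py
```

```text
Traceback (most recent call last):
  File "st.py", line 2, in <module>
    s=ctrl.read_state(); print(s['clock'],s['eef_pos'].round(2),s['tool_rot'].round(4),s['width'].round(2),s['force'].round(2),s['torque'].round(3))
                                                                                       ^^^^^^^^^^^^^^^^
AttributeError: 'float' object has no attribute 'round'
```

```bash
cat > st.py <<'E'
from h import *
import sys
f=[]
n=int(sys.argv[1]) if len(sys.argv)>1 else 0
for i in range(n+1):
    s=ctrl.read_state(); f.append(np.r_[s['eef_pos'],s['tool_rot'],s['force'],s['torque']])
    if i<n: p=get_image('side')
f=np.array(f); print(s['clock'],round(float(s['width']),2)); print(f.mean(0).round(3)); print(f[:,6:9].round(1).tolist())
if n:
    save('s_full',p); crop('s_side',p,222,165,80,75,9)
E
python3 st.py 3
```

```text
13.8 52.69
[ 5.87452e+02 -1.29935e+02  2.31328e+02 -1.53000e+00  0.00000e+00
 -1.57600e+00  5.17000e-01  1.76600e+00 -3.50500e+00  4.16000e-01
  5.80000e-02  2.35000e-01]
[[0.8, 1.9, -3.1], [0.3, 1.6, -3.1], [0.7, 1.8, -3.6], [0.3, 1.8, -4.2]]
```

View pics/s_side.png

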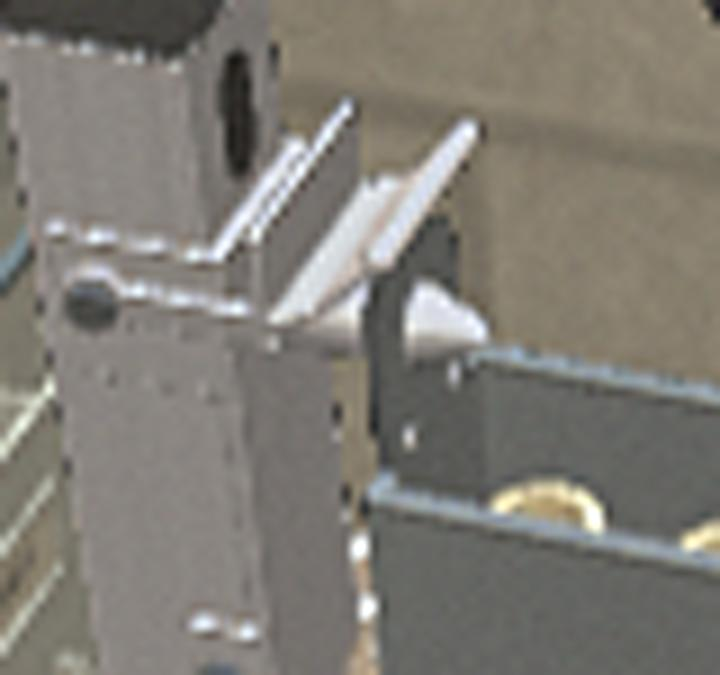

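Request:
step_arm(
  moves="-0.024 -0.006 0 0 0 0 0; 0 0 0 0 0 0 0; 0 0 0 0 0 0 0",
)

```text
clock: 14.1
eef_pos: [587.0, -129.4, 231.6]
tool_rot: [-1.531, -0.0, -1.577]
force: [0.9, 0.9, -4.1]
width: 52.3
```

```bash
python3 st.py 2
```

```text
14.2 52.35
[ 5.86984e+02 -1.29382e+02  2.31581e+02 -1.53100e+00 -0.00000e+00
 -1.57700e+00  8.87000e-01  1.03500e+00 -3.69800e+00  1.40000e-01
  7.10000e-02  1.08000e-01]
[[0.9, 0.9, -4.1], [0.8, 1.3, -3.7], [0.9, 0.9, -3.2]]
```

Request:
step_arm(
  moves="-0.03 -0.006 0 0 0 0 0; 0 0 0 0 0 0 0; 0 0 0 0 0 0 0",
)

```text
clock: 14.5
eef_pos: [586.7, -127.9, 231.7]
tool_rot: [-1.532, -0.0, -1.577]
force: [0.1, -0.0, -3.9]
width: 52.9
```

```bash
python3 st.py 2
```

```text
14.6 52.8
[ 5.86671e+02 -1.27898e+02  2.31736e+02 -1.53200e+00 -0.00000e+00
 -1.57700e+00 -5.36000e-01 -2.15000e-01 -3.91400e+00 -5.40000e-02
  2.40000e-01 -3.90000e-02]
[[0.1, -0.0, -3.9], [-1.2, -0.1, -4.0], [-0.5, -0.5, -3.8]]
```

Request:
step_arm(
  moves="-0.006 0.002 0.04 0 0 0 0; 0 0.002 0.04 0 0 0 0; 0 0.002 0.04 0 0 0 0; 0 0.002 0.04 0 0 0 0; 0 0 0 0 0 0 0; 0 0 0 0 0 0 0",
)

```text
clock: 15.2
eef_pos: [594.3, -127.3, 231.4]
tool_rot: [-1.533, 0.0, -1.576]
force: [-3.8, -0.3, -4.6]
width: 52.4
```

```bash
python3 st.py 2
```

```text
15.3 52.43
[ 5.94429e+02 -1.27302e+02  2.31469e+02 -1.53200e+00  0.00000e+00
 -1.57600e+00 -3.25100e+00 -2.27000e-01 -4.21200e+00 -1.30000e-02
  9.13000e-01  1.80000e-02]
[[-3.8, -0.3, -4.6], [-2.3, -0.4, -4.0], [-3.6, 0.1, -4.0]]
```

View pics/s_side.png

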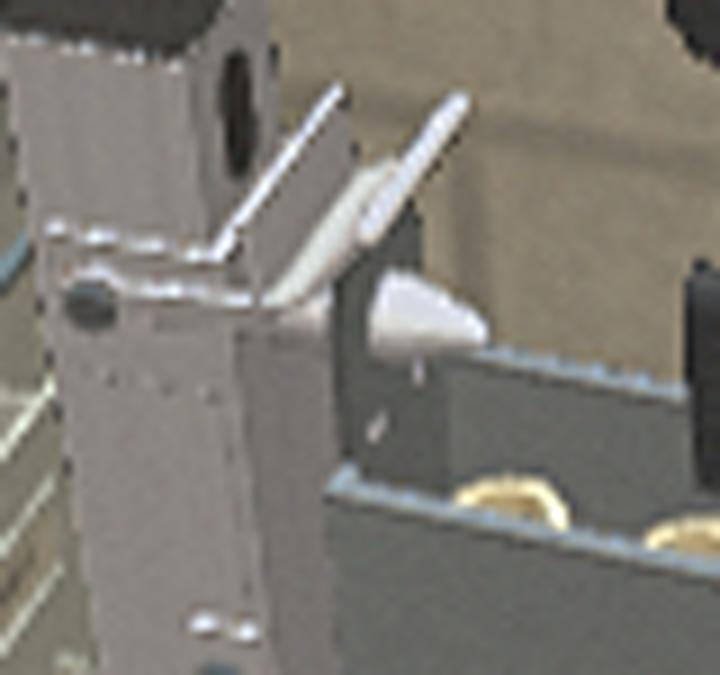

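Request:
step_arm(
  moves="0 0.002 0.04 0 0 0 0; 0 0.002 0.04 0 0 0 0; 0 0.002 0.04 0 0 0 0; 0 0.002 0.04 0 0 0 0; 0 0 0 0 0 0 0; 0 0 0 0 0 0 0",
)

```text
clock: 15.9
eef_pos: [603.6, -127.4, 231.8]
tool_rot: [-1.53, -0.0, -1.576]
force: [0.1, 0.1, -4.2]
width: 52.3
```

```bash
python3 st.py 2
```

```text
16.0 52.44
[ 6.03613e+02 -1.27435e+02  2.31868e+02 -1.53000e+00 -0.00000e+00
 -1.57600e+00  1.12000e-01 -1.40000e-02 -4.42400e+00 -8.10000e-02
  2.15000e-01 -5.00000e-03]
[[0.1, 0.1, -4.2], [0.2, -0.1, -4.9], [0.0, -0.0, -4.1]]
```

View pics/s_side.png

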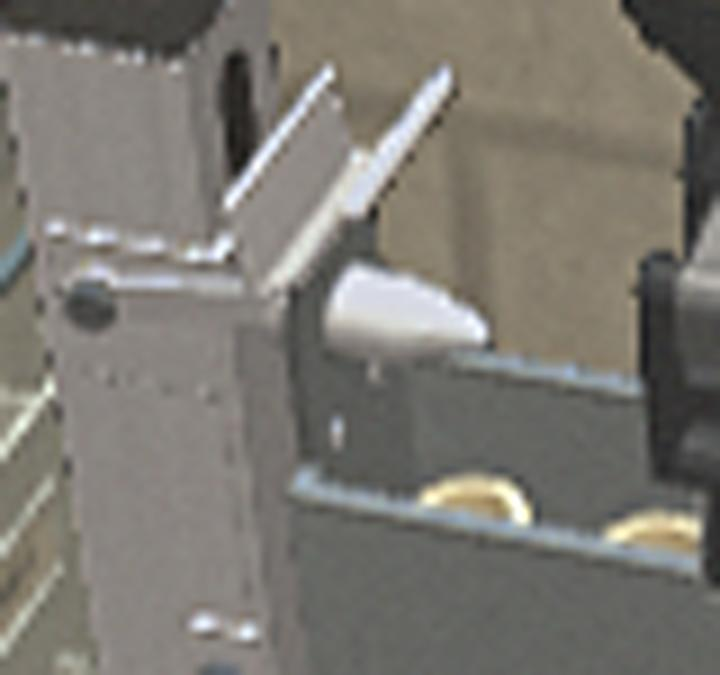

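Request:
step_arm(
  moves="0 0.002 0.04 0 0 0 0; 0 0.002 0.04 0 0 0 0; 0 0.002 0.04 0 0 0 0; 0 0.002 0.04 0 0 0 0; 0 0 0 0 0 0 0; 0 0 0 0 0 0 0",
)

```text
clock: 16.6
eef_pos: [611.5, -127.5, 231.7]
tool_rot: [-1.53, -0.0, -1.576]
force: [0.3, 0.3, -4.5]
width: 52.4
```

```bash
python3 st.py 1
```

```text
16.65 52.65
[ 6.11474e+02 -1.27515e+02  2.31692e+02 -1.53000e+00 -0.00000e+00
 -1.57600e+00  5.01000e-01 -1.40000e-01 -4.39400e+00 -1.07000e-01
  1.60000e-01 -1.00000e-03]
[[0.3, 0.3, -4.5], [0.8, -0.6, -4.3]]
```

View pics/s_side.png

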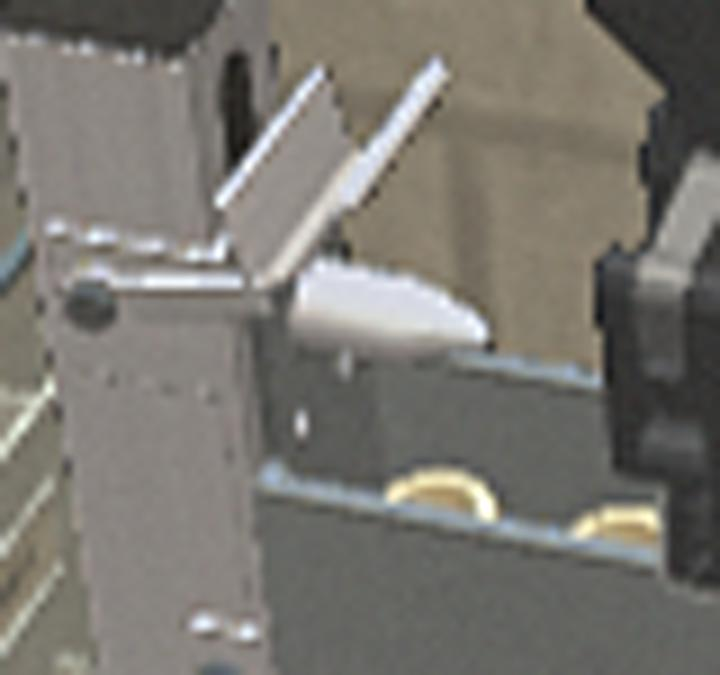

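Request:
step_arm(
  moves="0 0.001 0.02 0 0 0 0; 0 0.001 0.02 0 0 0 0; 0 0 0.02 0 0 0 0; 0 0.001 0.02 0 0 0 0; 0 0 0 0 0 0 0",
)

```text
clock: 17.15
eef_pos: [614.4, -127.4, 231.2]
tool_rot: [-1.533, 0.0, -1.576]
force: [-1.9, -0.5, -4.0]
width: 52.4
```

Request:
step_arm(
  moves="0 0.001 0.02 0 0 0 0; 0 0 0 0 0 0 0; 0 0 0 0 0 0 0",
)

```text
clock: 17.45
eef_pos: [614.4, -127.4, 230.9]
tool_rot: [-1.534, 0.001, -1.577]
force: [-4.5, -0.6, -4.9]
width: 52.5
```

Request:
step_arm(
  moves="0 0.001 0.02 0 0 0 0; 0 0 0 0 0 0 0; 0 0 0 0 0 0 0",
)

```text
clock: 17.75
eef_pos: [614.4, -127.5, 230.8]
tool_rot: [-1.536, 0.001, -1.577]
force: [-7.4, -0.7, -4.8]
width: 52.4
```

```bash
python3 st.py 1
```

```text
17.8 52.14
[ 6.14426e+02 -1.27511e+02  2.30827e+02 -1.53600e+00  1.00000e-03
 -1.57700e+00 -7.67100e+00 -3.76000e-01 -4.51300e+00 -8.70000e-02
  1.81100e+00  1.04000e-01]
[[-7.4, -0.7, -4.8], [-8.0, -0.1, -4.3]]
```

View pics/s_side.png

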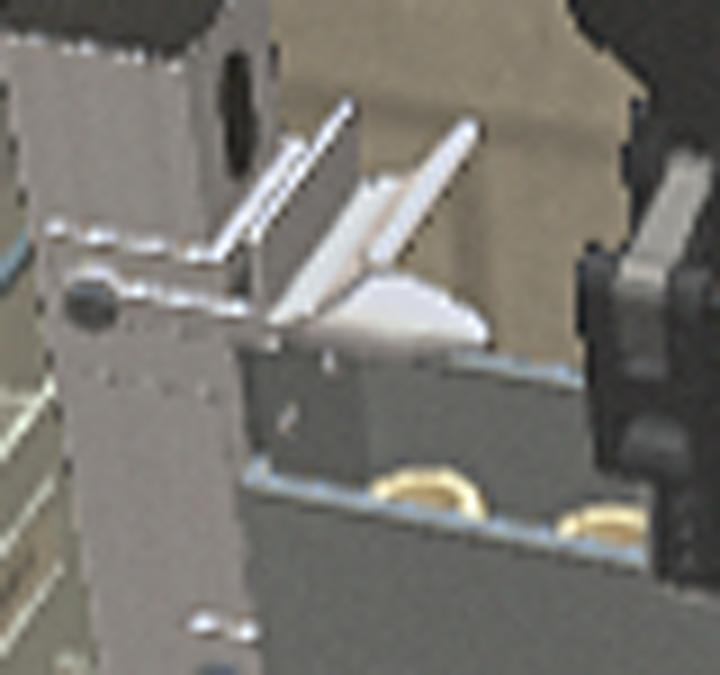

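Request:
step_arm(
  moves="0 0.009 -0.02 0 0 0 0; 0 0.009 -0.02 0 0 0 0; 0 0 0 0 0 0 0; 0 0 0 0 0 0 0",
)

```text
clock: 18.2
eef_pos: [614.6, -127.5, 230.7]
tool_rot: [-1.532, 0.0, -1.576]
force: [-5.7, -1.5, -2.4]
width: 52.4
```

Request:
step_arm(
  moves="0 0.01 0 0 0 0 0; 0 0.01 0 0 0 0 0; 0 0 0 0 0 0 0; 0 0 0 0 0 0 0",
)

```text
clock: 18.6
eef_pos: [614.3, -127.6, 229.9]
tool_rot: [-1.532, 0.0, -1.576]
force: [-6.4, 0.1, 0.4]
width: 52.7
```

Request:
step_arm(
  moves="0 -0.001 -0.02 0 0 0 0; 0 -0.001 -0.02 0 0 0 0; 0 -0.001 -0.02 0 0 0 0; 0 0 0 0 0 0 0; 0 0 0 0 0 0 0",
)

```text
clock: 19.1
eef_pos: [613.0, -127.5, 229.8]
tool_rot: [-1.529, -0.0, -1.576]
force: [0.3, -1.1, -3.2]
width: 52.3
```

Request:
step_arm(
  moves="0 -0.001 -0.02 0 0 0 0; 0 -0.001 -0.02 0 0 0 0; 0 0 0 0 0 0 0; 0 0 0 0 0 0 0",
)

```text
clock: 19.5
eef_pos: [612.4, -127.7, 230.6]
tool_rot: [-1.526, -0.001, -1.575]
force: [4.3, -0.4, -2.3]
width: 52.4
```

```bash
python3 st.py 2
```

```text
19.6 52.5
[ 6.12397e+02 -1.27655e+02  2.30594e+02 -1.52600e+00 -1.00000e-03
 -1.57500e+00  5.18700e+00 -1.00600e+00 -1.77300e+00 -2.38000e-01
 -9.47000e-01 -5.20000e-02]
[[4.3, -0.4, -2.3], [5.5, -1.0, -1.4], [5.8, -1.7, -1.6]]
```

View pics/s_side.png

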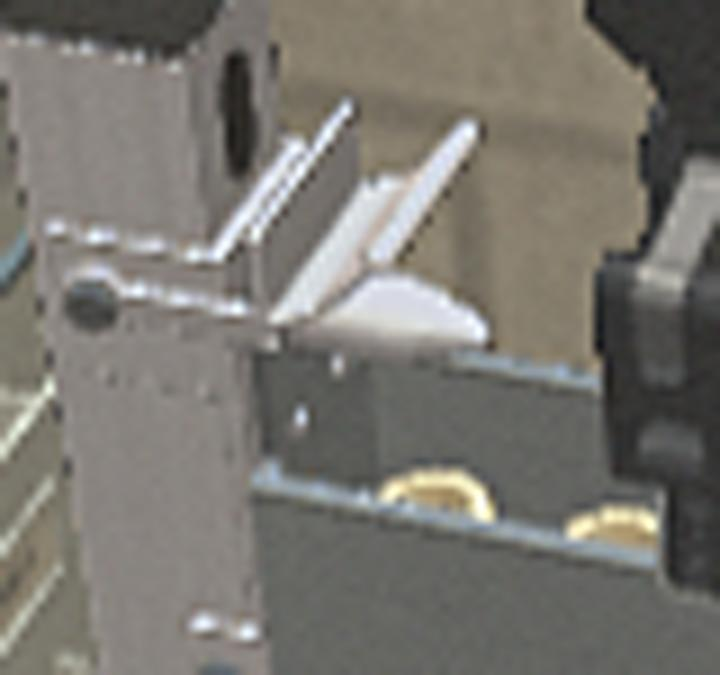

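Request:
step_arm(
  moves="0 0.01 0.02 0 0 0 0; 0 0.01 0.01 0 0 0 0; 0 0 0 0 0 0 0; 0 0 0 0 0 0 0",
)

```text
clock: 20.0
eef_pos: [612.9, -127.6, 229.2]
tool_rot: [-1.529, -0.001, -1.576]
force: [5.4, -1.0, -1.6]
width: 52.3
```

```bash
python3 st.py 1
```

```text
20.05 52.45
[ 6.12911e+02 -1.27619e+02  2.29197e+02 -1.52900e+00 -1.00000e-03
 -1.57600e+00  5.23200e+00 -7.59000e-01 -1.53300e+00 -2.22000e-01
 -1.00700e+00 -5.00000e-03]
[[5.4, -1.0, -1.6], [5.0, -0.6, -1.4]]
```

Request:
step_arm(
  moves="0 0.001 0.02 0 0 0 0; 0 0.001 0.014 0 0 0 0; 0 0 0 0 0 0 0; 0 0 0 0 0 0 0",
)

```text
clock: 20.45
eef_pos: [613.1, -127.5, 228.5]
tool_rot: [-1.532, 0.0, -1.576]
force: [3.6, -0.7, -1.8]
width: 52.4
```

```bash
python3 st.py 1
```

```text
20.5 52.5
[ 6.13155e+02 -1.27493e+02  2.28540e+02 -1.53100e+00 -0.00000e+00
 -1.57600e+00  3.50300e+00 -5.02000e-01 -1.96600e+00 -2.40000e-01
 -5.78000e-01 -6.90000e-02]
[[3.6, -0.7, -1.8], [3.4, -0.3, -2.1]]
```

Request:
step_arm(
  moves="0 0.001 0.02 0 0 0 0; 0 0 0.01 0 0 0 0; 0 0 0 0 0 0 0; 0 0 0 0 0 0 0",
)

```text
clock: 20.9
eef_pos: [613.3, -127.5, 228.3]
tool_rot: [-1.534, 0.001, -1.577]
force: [-3.9, -0.6, -1.1]
width: 52.3
```

```bash
python3 st.py 1
```

```text
20.95 52.63
[ 6.13265e+02 -1.27512e+02  2.28314e+02 -1.53400e+00  1.00000e-03
 -1.57700e+00 -4.07000e+00 -4.07000e-01 -1.99000e-01 -1.69000e-01
  9.63000e-01  1.20000e-02]
[[-3.9, -0.6, -1.1], [-4.2, -0.2, 0.7]]
```

View pics/s_side.png

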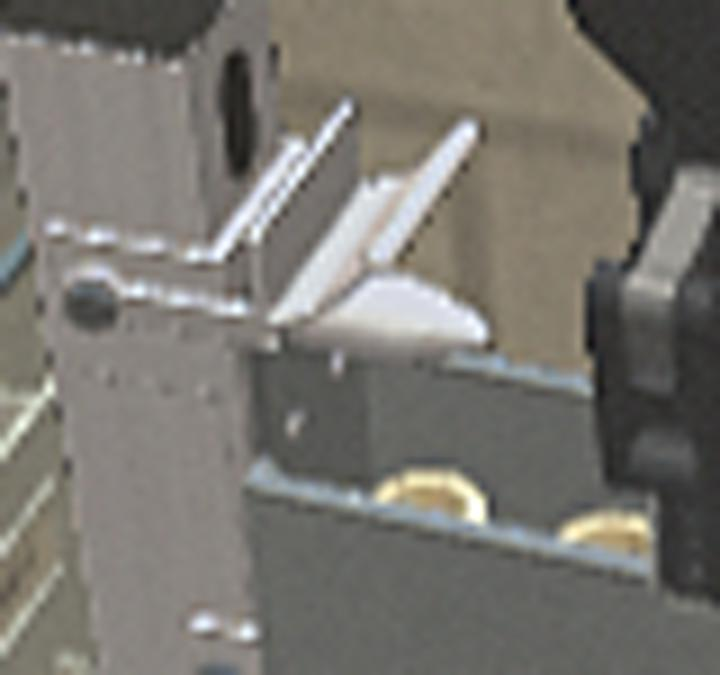

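Request:
step_arm(
  moves="0 0 -0.014 0 0 0 0; 0 0 0 0 0 0 0; 0 0 0 0 0 0 0",
)

```text
clock: 21.25
eef_pos: [613.3, -127.5, 228.4]
tool_rot: [-1.533, 0.0, -1.576]
force: [-4.6, -1.5, 0.3]
width: 52.5
```

```bash
python3 st.py 1
```

```text
21.3 52.82
[ 6.13344e+02 -1.27465e+02  2.28359e+02 -1.53300e+00  0.00000e+00
 -1.57600e+00 -4.53100e+00 -1.31300e+00  2.51000e-01 -2.29000e-01
  1.11100e+00  1.80000e-02]
[[-4.6, -1.5, 0.3], [-4.5, -1.1, 0.2]]
```

Request:
step_arm(
  moves="0 0 -0.02 0 0 0 0; 0 0 0 0 0 0 0; 0 0 0 0 0 0 0",
)

```text
clock: 21.6
eef_pos: [613.3, -127.4, 228.5]
tool_rot: [-1.531, -0.0, -1.576]
force: [-2.6, -0.7, -2.3]
width: 52.3
```

Request:
step_arm(
  moves="0 0 0 0 0 0 0.6; 0 0 0 0 0 0 0.63; 0 0 0 0 0 0 0.66; 0 0 0 0 0 0 0.7; 0 0 0 0 0 0 0.75; 0 0 0 0 0 0 0.8; 0 0 0 0 0 0 0.8; 0 0 0 0 0 0 0.8",
)

```text
clock: 22.4
eef_pos: [613.2, -127.3, 228.6]
tool_rot: [-1.531, 0.0, -1.576]
force: [0.1, -0.0, 0.5]
width: 68.2
```

```bash
python3 st.py 1; python3 -c "
import cv2;im=cv2.imread('pics/s_full.png')[150:290,215:345];cv2.imwrite('pics/t.png',cv2.resize(im,None,fx=5,fy=4.2))"
```

```text
22.45 68.11
[ 6.13188e+02 -1.27331e+02  2.28629e+02 -1.53100e+00  0.00000e+00
 -1.57600e+00 -3.52000e-01  3.48000e-01  2.60000e-01 -9.00000e-03
  4.00000e-02 -2.40000e-02]
[[0.1, -0.0, 0.5], [-0.8, 0.7, -0.0]]
```

View pics/t.png

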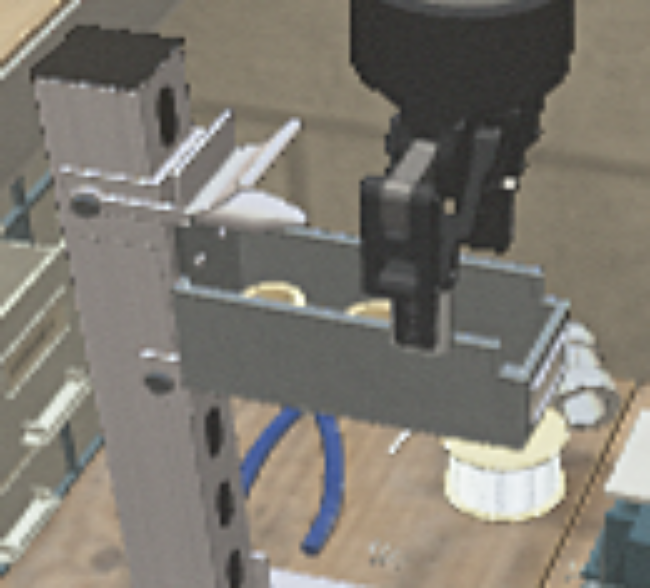

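Request:
step_arm(
  moves="0 -0.1 0 0 0 0 0.8; 0 -0.2 0 0 0 0 0.8; 0 -0.3 0 0 0 0 0.8; 0 -0.4 0 0 0 0 0.8; 0 -0.4 0 0 0 0 0.8; 0 -0.4 0 0 0 0 0.8; 0 -0.3 -0.3 0 0 0 0.8; 0 0 -0.5 0 0 0 0.8; 0 0 -0.5 0 0 0 0.8; 0 0 -0.5 0 0 0 0.8; 0 0 -0.3 0 0 0 0.8; 0 0 0 0 0 0 0.8; 0 0 0 0 0 0 0.8; 0 0 0 0 0 0 0.8",
)

```text
clock: 23.85
eef_pos: [505.2, -126.8, 329.9]
tool_rot: [-1.53, -0.001, -1.575]
force: [0.4, -0.3, -0.0]
width: 68.4
```

Run:
```python
from h import *
s=ctrl.read_state(); print(s['clock'],s['eef_pos'],s['force'])
p=get_image('side'); save('z_side',p); q=get_image('top'); save('z_top',q)
for n,t in [('cement_tin',p),('solder_spool',p),('solder_spool',q),('bin_eye',p),('bin_mid',p)]:
    r=nets.place_of(t,n); print(n,[(np.round(a['position'],1).tolist(),round(a['conf'],2)) for a in r[:2]])
im=p['color'][150:290,215:345];cv2.imwrite('pics/z.png',cv2.resize(im,None,fx=5,fy=4.2))
```

```text
23.85 [ 505.20986492 -126.78894738  329.86208843] [ 0.38224791 -0.31421639 -0.0117006 ]
cement_tin [([455.9, 26.6, -0.3], 0.75), ([712.6, -132.3, 302.2], 0.69)]
solder_spool [([652.9, -282.4, 4.4], 0.74), ([713.3, -131.9, 297.9], 0.71)]
solder_spool [([648.4, -288.8, 0.0], 0.86)]
bin_eye [([712.2, -133.4, 300.8], 0.8)]
bin_mid [([644.8, -132.8, 242.2], 0.76)]
```

View pics/z.png

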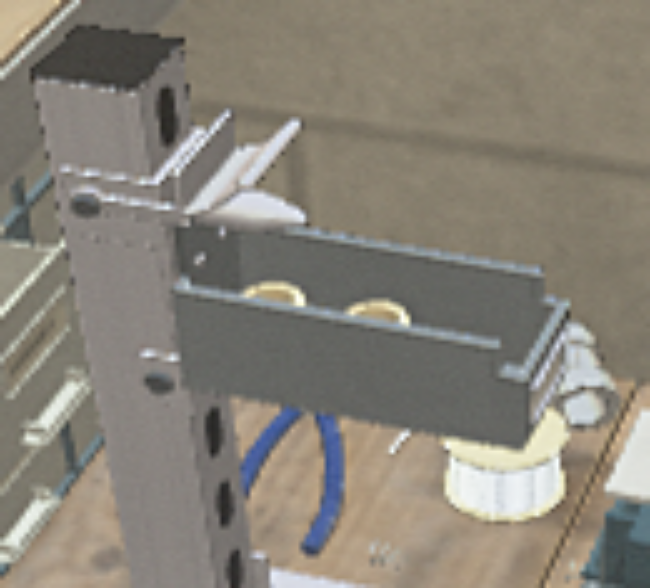

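View pics/z_top.png

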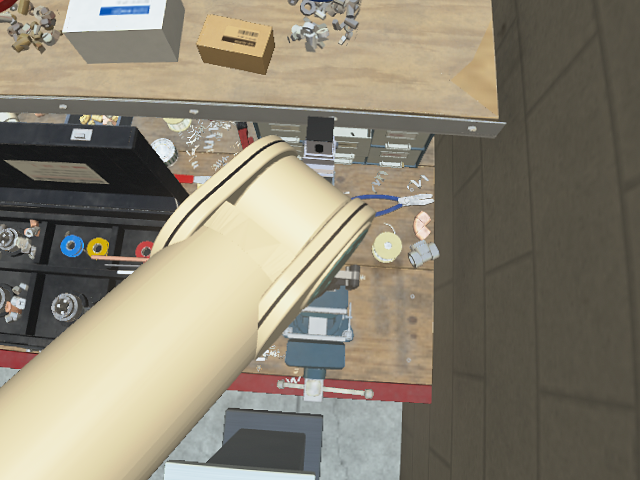

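The picture shows the bin hanging still on the peg (eye near crop (215,215)), with the keeper down and both nipples inside. The tin and spool are where they were, and the robot is clear. I'm handing the job in.

```bash
python3 -c "
from h import *
print(ctrl.finish_job())"
```

```text
the job is handed in; nothing more can be done
None
```

The bin hangs by its eye on the peg with the drop keeper shut in front of it. I handed the job in at about 24 s.

- **Carry and insertion:** I gripped the bin 35 mm in front of its middle and lifted it over the vice. It sagged about 0.04 rad in the grip, so I levelled it before starting onto the peg. The eye first touched the peg sideways with about 1.8 N; I shifted the bin about 2.5 mm toward +y, which cleared it. I then slid it along, lifting the keeper, and pressed it home at up to about 8 N; the picture showed the keeper had dropped.
- **Tug:** Pulling straight back, the eye moved about 2 mm and bore on the shut keeper with 4–6 N. The keeper stayed shut.
- **Release:** I put the weight on the peg, opened the gripper (forces near zero) and backed off.
- **Last checks:** The side picture shows the bin hanging still, keeper down and both nipples inside. The spool and tin are within about 3 mm of their first positions, which is within the networks' error.
- **Disagreements:**
  - The gripper read 52.5 mm across the 56 mm bin.
  - Feel put the peg about 2–3 mm further toward +y than my camera estimate, and the networks put it further still the other way.
  - The arm blocked the top view of the hung bin, so the final check of bin and keeper rests on the side camera.

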